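# Load the test coupons into the drying cabinet

## Robot

A 6-joint arm with a two-finger parallel gripper is mounted at the origin on the work surface. World frame = base frame: x ahead of the robot, y to its left, z up, the work surface at z = 0. Lengths are in m, angles in rad, forces in N, time in s.
With the tool pointing down it reaches from about 0.225 to 0.875 m from the base axis. Payload 3.4 kg.
Tool frame: the origin (TCP) lies midway between the tips of the shut fingers; the grasp point (between the pads) lies 19 mm behind it; z points along the fingers, y is the direction in which the jaws open and shut (so a half turn about z gives the same grasp; the last joint's range is limited). The gripper opens to 85 mm and grips with 20 to 120 N. Pads are 22 mm wide; open, the fingers measure 114 mm over their backs; the gripper's body (76 mm by 85 mm) begins 54 mm behind the grasp point. The pads swing forward as they close: fully open they stand 13 mm farther back than shut.
Start: joints at [1.211, 0.276, 1.505, -0, 1.361, -0.121], TCP at [0.136, 0.559, 0.231] pointing down, gripper open.
Joint ranges: [-2.89, 2.89], [-0.75, 2.08], [0.22, 2.7], [-1.18, 4.32], [0.11, 2.71], [-2.7, 2.7]. Speed limits (rad/s): [2.57, 2.57, 3.14, 3.14, 3.14, 3.14].

## Interface

Orientations are given as a 3x3 rotation matrix whose columns are the frame's x, y, z axes.
In Python, from bench import bot, viewer gives the robot as it stands.
- The arm moves only by the shell command python3 -m jog 'ROWS' [OPENING] [FORCE]. ROWS is JSON, a list of rows, each a list of 6 numbers: the shift along the world's x, y, z in mm, then the turn, a rotation vector about the world's x, y, z in rad. A call has 1 to 20 rows; each row is the pose to reach, as a shift and turn from the pose commanded when the call began; what a row does not reach only later rows make up. A row lasts 1/8 s, in which the tool goes at most 62.5 mm and 10.7 degrees, less where a joint would pass 70% of its speed; a pose out of reach is approached as far as the arm can. A call with a gripper value outside its range is refused whole. OPENING is the gripper command: -1 is shut, 1 is fully open, values between are in proportion, set as the call begins (- or left out, the last holds). The fingers move at their own pace and stop on an object; FORCE is the grip in N (left out, the last holds). Time passes only in rows, so rows that repeat a pose let the fingers close. It gives the time, the measured TCP pose, the force and the opening at its end, in the units of the state.
- bot.sense(): the state, without advancing time (a new reading comes with each control period).
- viewer.grab_frame(name): name is "scene" or "top"; returns a dict with "color" (480x640x3 uint8, blue, green, red), "z_map" (480x640 float32, m along the optical axis (not along the pixel's ray), 0 where there is no reading), "camera_matrix" (3x3 intrinsics, pixels), "dist_coeffs" ([k1, k2, p1, p2, k3] as OpenCV has them; the pictures are not rectified), "world_from_camera" (4x4, takes a point from camera to world coordinates). Camera axes: x right, y down, z forward; pixel columns grow to the right and rows downward; lengths in m; the calibration is good to about 2 mm. A picture is of the moment at which its call begins.
- bot.close_job(): hands the job in, once; it reports no verdict.
The state is a dict: "t": time; "joint_pos": joint angles; "qvel": joint speeds; "tau": joint torques, N m; "tcp_pos": TCP position; "tool_rot": TCP orientation; "force": force on the tool from outside, world axes, zero at the start; "ft_torque": the same for the moment, N m; "opening": finger opening in m.
Only numpy, scipy, OpenCV 4.12 (cv2) and the standard library are available. Lean on these libraries where they do the work, as an engineer would, in place of code of your own. Each camera call takes 0.05 s, during which the arm holds its last target.

## Task

Raise the cabinet's clear sash fully by the bar on top of it, slide the steel canister out by its handle onto the white loading mark, and post every aluminium coupon lying on the bench edge-on through the slot in the canister's lid. Then slide the canister back in onto the mark inside the cabinet and lower the sash fully. Keep the canister flat on the bench all the while (slide it, never lift it), centre it squarely on the marks, and leave the other things on the bench where they are.

Things in the scene. Friction and masses are not known exactly. Their poses are not given: they have to be found in the camera images.
- cabinet: small clear cabinet fixed on the bench; origin on the bench at the centre of the inside. Open only at its own -y side, where the sash slides in the plane y = -66 mm between two posts (14 x 24 mm, 175 high) at x = +-88 mm. Inside 150 mm wide in x, y from -63 to +63 mm, roof top at z = 135 mm; a blower box 150 mm high behind (y = 70 to 120 mm). The bench before the opening is free
- sash (a joint): height of the clear vertical sash above its lowest position, m: 0 lowered, 0.110 fully raised; starts at 0 to 0.015. Lowered, its lower edge is 30 mm above the bench (the bar of the canister's handle passes beneath); raised, 140 mm. 0.4 kg with 7 N friction: it stays where it is left, takes 11 N to raise and 3 N to lower
- sash_handle (a point): centre of the steel bar along the sash's top, 120 mm long in the cabinet's x, 12 x 12 mm in section, moving with the sash: 174 mm above the bench when lowered, 284 mm when raised. 28 mm of free space under the bar, down to the sash's top edge; thin posts carry it 52 mm either side of this point
- inner_mark (a point): point on the bench at the centre of the white rectangle (126 x 104 mm) inside the cabinet (the cabinet's origin); the canister starts near it
- loading_mark (a point): point on the bench at the centre of the like white rectangle outside the opening, 185 mm from inner_mark along the cabinet's -y
- canister: closed steel box 106 (x) x 84 (y) x 100 mm high, about 0.7 kg, loose; origin at the centre of its underside, z up; inside 100 x 78 x 94 mm. A low bar (z = 7 to 17 mm) runs from its -y side to the upright grip plate. Square on a mark, its axes are parallel to the cabinet's. It starts inside the cabinet with the grip plate outside, beyond the sash
- slot (a point): centre of the slot in the canister's flat lid (3 mm thick, top 100 mm above the bench): 18 mm wide in the canister's x, 54 mm long in its y, in the middle of the lid
- grip_plate (a point): middle of the canister's upright grey grip plate, 135 mm from the canister's centre along its -y: 12 mm thick in x, 32 mm long in y, from 7 to 67 mm above the bench (this point at 45 mm)
- vial_jar: small amber jar with a cap, 36 mm across and about 45 mm high, standing among the coupons, to be left where it is; origin at the centre of its underside. The other bystanders stand at least 40 mm from the cabinet, the marks and the coupons
- coupon_A: a flat aluminium plate 70 x 40 x 6 mm, 50 g, lying on the bench at the start; origin at the centre of its underside, x along its 70 mm length, y along its 40 mm width, z its thickness. There are two to four coupons, all alike; an absent one has no pose
- coupon_B: a flat aluminium plate 70 x 40 x 6 mm, 50 g, lying on the bench at the start; origin at the centre of its underside, x along its 70 mm length, y along its 40 mm width, z its thickness. There are two to four coupons, all alike; an absent one has no pose
- coupon_C: a flat aluminium plate 70 x 40 x 6 mm, 50 g, lying on the bench at the start; origin at the centre of its underside, x along its 70 mm length, y along its 40 mm width, z its thickness. There are two to four coupons, all alike; an absent one has no pose
- coupon_D: a flat aluminium plate 70 x 40 x 6 mm, 50 g, lying on the bench at the start; origin at the centre of its underside, x along its 70 mm length, y along its 40 mm width, z its thickness. There are two to four coupons, all alike; an absent one has no pose
Not all that is in view belongs to the job. What is shaped like the canister but green is not meant.

How it is judged:
On the way, in this order (a step that is already met when the one before it is completed fails the run):
1. the sash is fully raised (value of joint sash above 0.098 m), for 0.2 s.
2. the canister stands on the loading mark (horizontal distance between canister and loading_mark below 0.018 m and angle between the y axis of canister and the y axis of cabinet, either way round below 0.2 rad and angle between canister's own z axis and vertical below 0.05 rad and linear speed of canister below 0.02 m/s), for 0.2 s.
3. every coupon is inside the canister, the canister still on the loading mark (x of coupon_A in the frame of canister between -0.052 and 0.052 m and y of coupon_A in the frame of canister between -0.042 and 0.042 m and z of coupon_A in the frame of canister between 0 and 0.066 m and x of coupon_B in the frame of canister between -0.052 and 0.052 m and y of coupon_B in the frame of canister between -0.042 and 0.042 m and z of coupon_B in the frame of canister between 0 and 0.066 m and x of coupon_C in the frame of canister between -0.052 and 0.052 m and y of coupon_C in the frame of canister between -0.042 and 0.042 m and z of coupon_C in the frame of canister between 0 and 0.066 m and x of coupon_D in the frame of canister between -0.052 and 0.052 m and y of coupon_D in the frame of canister between -0.042 and 0.042 m and z of coupon_D in the frame of canister between 0 and 0.066 m and horizontal distance between canister and loading_mark below 0.018 m and angle between the y axis of canister and the y axis of cabinet, either way round below 0.2 rad and angle between canister's own z axis and vertical below 0.05 rad), for 0.3 s.
4. the canister stands on the mark inside the cabinet (horizontal distance between canister and inner_mark below 0.018 m and angle between the y axis of canister and the y axis of cabinet, either way round below 0.2 rad and angle between canister's own z axis and vertical below 0.05 rad and linear speed of canister below 0.02 m/s), for 0.2 s.
5. the sash is fully lowered (value of joint sash below 0.006 m), for 0.2 s.
At the end, for the whole second after the job is handed in: every coupon lies wholly inside the canister; the canister stands flat and at rest within 18 mm of the inner mark and within 0.2 rad of square to the cabinet; the sash is within 6 mm of fully lowered (all of step 4 and x of coupon_A in the frame of canister between -0.052 and 0.052 m and y of coupon_A in the frame of canister between -0.042 and 0.042 m and z of coupon_A in the frame of canister between 0 and 0.066 m and x of coupon_B in the frame of canister between -0.052 and 0.052 m and y of coupon_B in the frame of canister between -0.042 and 0.042 m and z of coupon_B in the frame of canister between 0 and 0.066 m and x of coupon_C in the frame of canister between -0.052 and 0.052 m and y of coupon_C in the frame of canister between -0.042 and 0.042 m and z of coupon_C in the frame of canister between 0 and 0.066 m and x of coupon_D in the frame of canister between -0.052 and 0.052 m and y of coupon_D in the frame of canister between -0.042 and 0.042 m and z of coupon_D in the frame of canister between 0 and 0.066 m and value of joint sash below 0.006 m); the robot touches nothing.
It fails at once if the canister was lifted off the bench (more than 12 mm) or tipped (height (world z) of canister above 0.012 m or angle between canister's own z axis and vertical above 0.2 rad).
It fails at once if another thing on the bench was displaced by more than 30 mm (distance of any of vial_jar, reagent_bottle, amber_bottle, beaker, tip_rack, timer, flask from where it was at the start of the episode above 0.03 m).
Of coupon_A, coupon_B, coupon_C, coupon_D only 2 to 4 are there at a start; the rules pass over those that are not, and their reading is None.
At some moment in a run one of coupon_A, coupon_B, coupon_C, coupon_D may be knocked a few centimetres aside while the robot is not near it.
Once in a run the grip may slacken for a moment while it holds something.
It also fails if it takes over 210 s, if anything falls off the work surface, if the arm or the gripper's body presses on something with over 40 N, if the wrist force passes 120 N, or if a joint passes its speed limit or range.

## Working session

There is one attempt and no reset: what is moved stays moved. The work goes in short steps, Python scripts to look and compute and a shell command to move; the robot and the scene stay as the last step left them, time stands still between calls to the robot, and variables do not carry over. Pictures are saved under pics/ and viewed, and the job is handed in when it is done.

```bash
ls; mkdir -p pics
cat > h.py <<'E'
import numpy as np, cv2
from bench import bot, viewer
def grab(name,fn=None):
    f=viewer.grab_frame(name)
    np.savez('last_%s.npz'%name,**f)
    if fn: cv2.imwrite('pics/'+fn,f['color'])
    return f
def load(name): return dict(np.load('last_%s.npz'%name))
def ray(f,u,v):
    p=cv2.undistortPoints(np.array([[[u,v]]],float),f['camera_matrix'],f['dist_coeffs'])[0,0]
    T=f['world_from_camera']; return T[:3,3],T[:3,:3]@np.array([p[0],p[1],1])
def onz(f,u,v,z):
    o,d=ray(f,u,v); return o+d*(z-o[2])/d[2]
def dep(f,u,v):
    o,d=ray(f,u,v); return o+d*f['z_map'][int(round(v)),int(round(u))]
def proj(f,P):
    T=np.linalg.inv(f['world_from_camera']); r,_=cv2.Rodrigues(T[:3,:3])
    return cv2.projectPoints(np.array(P,float).reshape(-1,1,3),r,T[:3,3],f['camera_matrix'],f['dist_coeffs'])[0][:,0]
def crop(f,fn,u0,v0,u1,v1,s):
    cv2.imwrite('pics/'+fn,cv2.resize(f['color'][v0:v1,u0:u1],None,fx=s,fy=s,interpolation=cv2.INTER_CUBIC))
E
python3 - <<'E'
from h import *
for n in('scene','top'):
    f=grab(n,n+'0.png'); print(n,f['world_from_camera'].round(3).tolist(),f['camera_matrix'].round(1).tolist())
print(bot.sense())
E
```

```text
pics
scene [[0.007, 0.918, -0.398, 1.047], [1.0, -0.006, 0.004, 0.121], [0.001, -0.398, -0.918, 1.393], [0.0, 0.0, 0.0, 1.0]] [[577.3, 0.0, 319.7], [0.0, 577.3, 238.0], [0.0, 0.0, 1.0]]
top [[0.026, -0.979, 0.2, 0.26], [-1.0, -0.027, 0.001, 0.131], [0.004, -0.2, -0.98, 1.33], [0.0, 0.0, 0.0, 1.0]] [[535.9, 0.0, 317.6], [0.0, 535.9, 237.8], [0.0, 0.0, 1.0]]
{'t': 0.1, 'joint_pos': array([ 1.21101840e+00,  2.76515130e-01,  1.50598473e+00, -1.92244252e-05,
        1.36069106e+00, -1.21003922e-01]), 'qvel': array([-1.67573525e-03, -1.64111384e-03, -3.32572969e-03, -9.73625791e-05,
       -1.52840474e-03,  2.94304904e-05]), 'tau': array([ 3.63145256e-03, -4.17708135e+01, -2.46401703e+01, -4.17106912e-04,
        6.01274820e-03,  2.59223981e-06]), 'tcp_pos': array([0.13584576, 0.55825093, 0.23054437]), 'tool_rot': array([[-9.71629572e-01,  2.36507245e-01, -5.45095934e-04],
       [ 2.36507808e-01,  9.71628426e-01, -1.50255143e-03],
       [ 1.74266407e-04, -1.58884285e-03, -9.99998723e-01]]), 'force': array([ 0.21226859, -0.34913158, -0.38186444]), 'ft_torque': array([-0.02333571,  0.00338705, -0.02245292]), 'opening': 0.08538931365012371}
```

View pics/scene0.png

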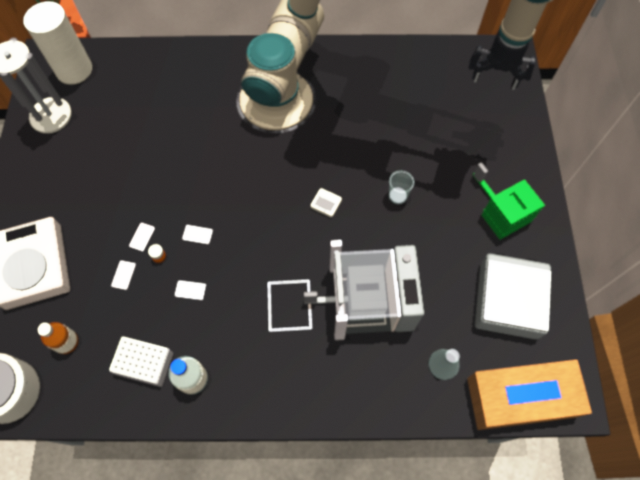

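View pics/top0.png

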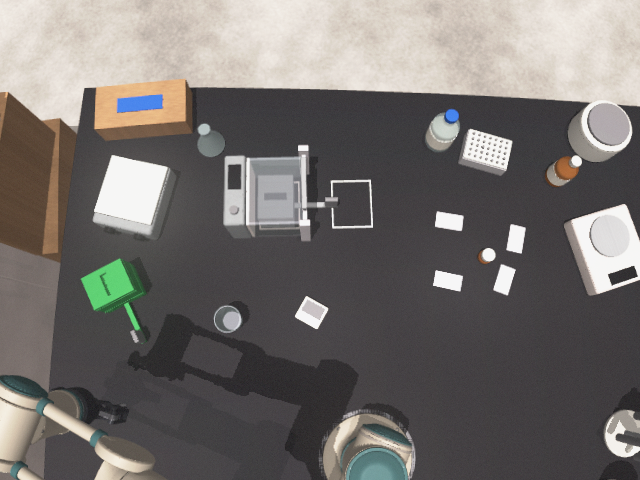

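Run:
```python
from h import *
f=load('scene'); g=load('top')
crop(f,'s_cab.png',260,230,440,350,4.4)
crop(g,'t_cab.png',215,135,385,250,4.6)
crop(f,'s_cou.png',100,210,220,310,6)
crop(g,'t_cou.png',425,200,535,300,6)
```

```text
(no output)
```

View pics/s_cab.png

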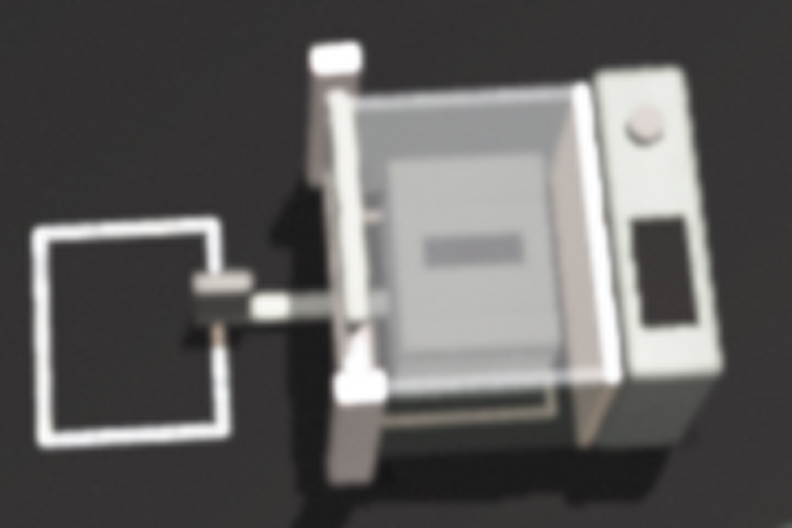

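View pics/t_cab.png

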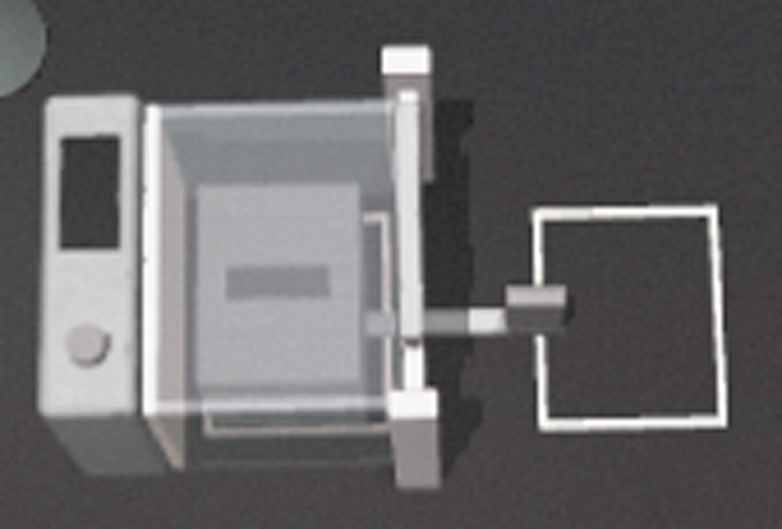

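View pics/s_cou.png

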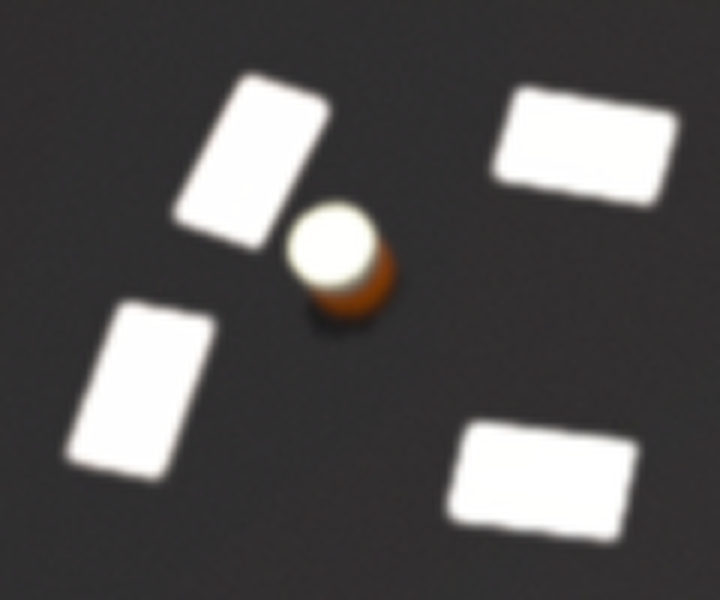

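View pics/t_cou.png

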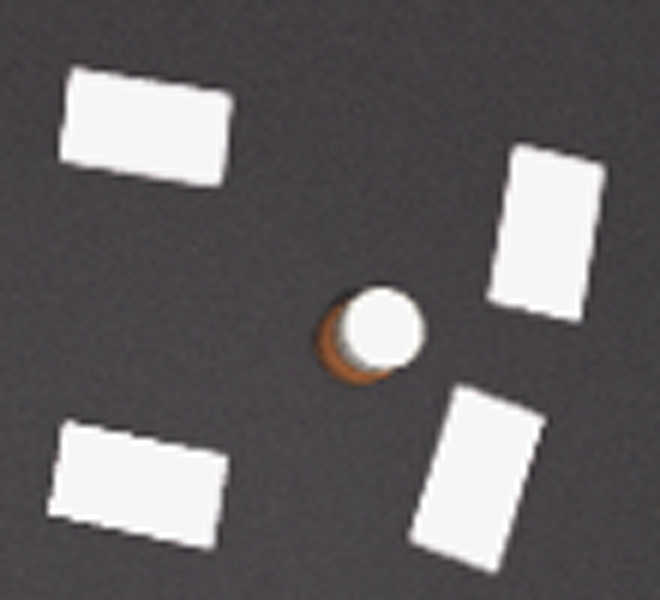

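Run:
```python
from h import *
f=load('scene'); g=load('top')
def fit(F,pts,s,o,z):
    P=np.array([onz(F,(a+.5)/s-.5+o[0],(b+.5)/s-.5+o[1],z) for a,b in pts]);return P
for F,pts,s,o in((f,[(33,228),(220,217),(230,434),(42,447)],4.4,(260,230)),(g,[(532,206),(718,205),(727,428),(540,430)],4.6,(215,135))):
    P=fit(F,pts,s,o,0); print('mark',P.mean(0).round(4),[round(1000*np.linalg.norm(P[i]-P[i-1]),1) for i in range(4)])
    for i,j in((0,1),(3,2),(1,2),(0,3)):
        d=P[i]-P[j]; print('ang',np.degrees(np.arctan2(d[1],d[0])).round(1))
# slot at z .1
for F,pts,s,o in((f,[(424,238),(522,231),(522,262),(426,267)],4.4,(260,230)),(g,[(226,267),(328,265),(328,296),(228,299)],4.6,(215,135))):
    P=fit(F,pts,s,o,.1); print('slot',P.mean(0).round(4))
    a=(P[1]+P[2]-P[0]-P[3])/2; print(a,np.degrees(np.arctan2(a[1],a[0])))
# grip plate top z=.067
for F,pts,s,o in((f,[(193,273),(252,271),(253,289),(194,293)],4.4,(260,230)),(g,[(506,286),(565,286),(566,303),(507,304)],4.6,(215,135))):
    P=fit(F,pts,s,o,.067); print('grip',P.mean(0).round(4))
    a=(P[1]+P[2]-P[0]-P[3])/2; print(a,np.degrees(np.arctan2(a[1],a[0])))
# bar ends
for F,pts,s,o in((f,[(340,92),(357,318)],4.4,(260,230)),(g,[(407,92),(411,337)],4.6,(215,135))):
    P=fit(F,pts,s,o,.18); print('bar z.18',P.round(4),np.linalg.norm(P[0]-P[1]))
    for a,b in pts: print(dep(F,a/s+o[0],b/s+o[1]).round(4))
# coupons by threshold in both
for n,F,(u0,v0,u1,v1) in(('s',f,(100,210,220,310)),('t',g,(425,200,535,300))):
    im=F['color'][v0:v1,u0:u1].min(2)
    c,_=cv2.findContours((im>130).astype(np.uint8),cv2.RETR_EXTERNAL,cv2.CHAIN_APPROX_NONE)
    for k in c:
        if cv2.contourArea(k)<30: continue
        P=np.array([onz(F,p[0,0]+u0,p[0,1]+v0,.006)[:2] for p in k]).astype(np.float32)*1000
        r=cv2.minAreaRect(P); b=cv2.boxPoints(r)
        e=max((b[1]-b[0],b[2]-b[1]),key=lambda v:np.linalg.norm(v))
        print(n,np.round(r[0],1),np.round(r[1],1),'long axis deg',round(np.degrees(np.arctan2(e[1],e[0]))%180,1))
```

```text
mark [0.6243 0.0491 0.    ] [np.float64(129.8), np.float64(108.5), np.float64(128.8), np.float64(105.4)]
ang -86.8
ang -86.3
ang -177.5
ang -176.2
mark [0.6252 0.0481 0.    ] [np.float64(129.6), np.float64(105.2), np.float64(129.2), np.float64(103.7)]
ang 92.0
ang 92.2
ang 2.5
ang 3.2
slot [0.6112 0.237  0.1   ]
[-0.00300427  0.05213243  0.        ] 93.29817260447659
slot [0.6112 0.2369 0.1   ]
[ 0.00268642 -0.05235014  0.        ] -87.06236127285057
grip [0.6176 0.1023 0.067 ]
[-0.00150629  0.03223301  0.        ] 92.67555534059007
grip [0.6171 0.102  0.067 ]
[ 0.00115221 -0.03134089  0.        ] -87.89453699100096
bar z.18 [[0.5523 0.1642 0.18  ]
 [0.6736 0.1704 0.18  ]] 0.12147099891579297
[0.5443 0.1659 0.158 ]
[0.6784 0.1707 0.1927]
bar z.18 [[0.6874 0.1704 0.18  ]
 [0.5624 0.1644 0.18  ]] 0.12506062444374733
[0.6948 0.1702 0.1575]
[0.5592 0.1633 0.189 ]
s [ 585.7 -202.8] [75.7 45.9] long axis deg 82.4
s [ 543.8 -378.8] [45.7 75.5] long axis deg 168.9
s [ 478.2 -303. ] [37.4 36.6] long axis deg 89.7
s [ 431.6 -196.2] [76.  46.6] long axis deg 79.4
s [ 437.4 -343.2] [45.1 75.6] long axis deg 160.6
t [ 430.9 -196.3] [71.4 41. ] long axis deg 79.5
t [ 437.2 -342.2] [41.  72.3] long axis deg 160.8
t [ 499.6 -303.7] [33.6 34.6] long axis deg 91.3
t [ 543.7 -377.8] [42.1 71.4] long axis deg 168.0
t [ 584.7 -202.7] [71.5 42.7] long axis deg 82.6
```

```bash
python3 -m jog '[[0,0,40,0,0,0],[30,-25,80,0,0,0.03],[80,-65,100,0,0,0.06],[130,-105,100,0,0,0.1],[180,-146,100,0,0,0.13],[230,-186,100,0,0,0.16],[280,-227,100,0,0,0.2],[330,-267,100,0,0,0.23],[380,-308,100,0,0,0.26],[430,-348,100,0,0,0.288],[483,-391,100,0,0,0.288],[483,-391,100,0,0,0.288],[483,-391,100,0,0,0.288],[483,-391,100,0,0,0.288]]' 0.4
python3 - <<'E'
from h import *
f=grab('scene'); g=grab('top')
s=bot.sense(); print(s['joint_pos'].round(3),s['tcp_pos'],s['tool_rot'].round(4))
for n,F in(('s',f),('t',g)):
    p=proj(F,[[.619,.1675,.18]])[0].astype(int); print(p)
    crop(F,n+'_bar.png',max(p[0]-65,0),max(p[1]-50,0),p[0]+65,p[1]+50,6)
E
```

```text
t: 1.85
tcp_pos: [0.6177, 0.1689, 0.3314]
tool_rot: [[-0.999, -0.05, -0.001], [-0.05, 0.999, 0.001], [0.001, 0.001, -1.0]]
force: [-0.3, -0.6, -0.5]
opening: 0.0595
[ 1.580e-01  3.440e-01  1.162e+00  1.000e-03  1.635e+00 -1.464e+00] [0.61764516 0.16920705 0.33191206] [[-9.987e-01 -5.130e-02 -0.000e+00]
 [-5.130e-02  9.987e-01  7.000e-04]
 [-0.000e+00  7.000e-04 -1.000e+00]]
[338 278]
[303 183]
```

View pics/s_bar.png

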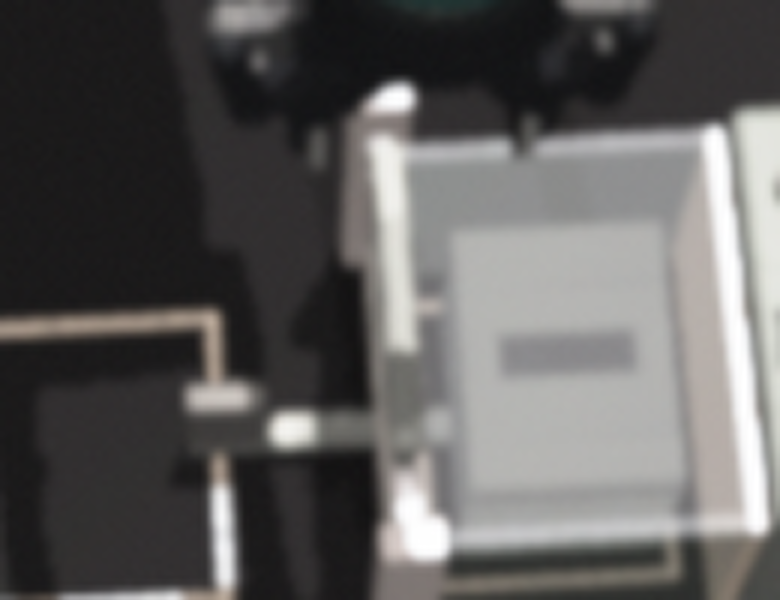

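View pics/t_bar.png

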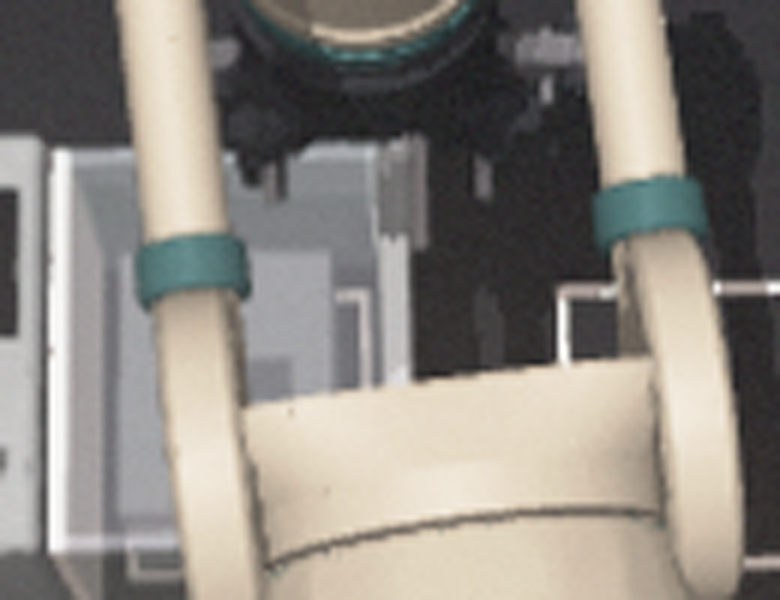

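```bash
python3 -m jog '[[0,0,-40,0,0,0],[0,-1,-85,0,0,0],[0,-1,-125,0,0,0],[0,-1,-150,0,0,0],[0,-1,-163,0,0,0],[0,-1,-163,0,0,0]]'
python3 -m jog '[[0,0,0,0,0,0],[0,0,0,0,0,0],[0,0,0,0,0,0],[0,0,0,0,0,0],[0,0,0,0,0,0]]' -1 60
```

```text
t: 2.7
tcp_pos: [0.6183, 0.1674, 0.1682]
tool_rot: [[-0.999, -0.05, -0.001], [-0.05, 0.999, 0.0], [0.001, 0.0, -1.0]]
force: [-0.3, 0.8, -0.2]
opening: 0.0599
t: 3.32
tcp_pos: [0.6196, 0.1664, 0.169]
tool_rot: [[-0.999, -0.049, 0.002], [-0.049, 0.999, -0.0], [-0.002, -0.0, -1.0]]
force: [0.7, -1.0, 2.9]
opening: 0.0107
```

```bash
python3 -m jog '[[0,0,10,0,0,0],[0,0,25,0,0,0],[0,0,45,0,0,0],[0,0,65,0,0,0],[0,0,80,0,0,0],[0,0,92,0,0,0],[0,0,96,0,0,0],[0,0,96,0,0,0]]'
python3 -m jog '[[0,0,3,0,0,0],[0,0,3,0,0,0]]'
python3 -m jog '[[0,0,3,0,0,0],[0,0,3,0,0,0]]'
```

```text
t: 4.32
tcp_pos: [0.6195, 0.1664, 0.2641]
tool_rot: [[-0.999, -0.049, 0.001], [-0.049, 0.999, -0.001], [-0.001, -0.001, -1.0]]
force: [4.4, -2.0, -7.9]
opening: 0.0108
t: 4.58
tcp_pos: [0.6195, 0.1664, 0.2655]
tool_rot: [[-0.999, -0.049, -0.001], [-0.049, 0.999, -0.001], [0.001, -0.001, -1.0]]
force: [6.0, -2.4, -13.1]
opening: 0.0106
t: 4.82
tcp_pos: [0.6194, 0.1664, 0.2655]
tool_rot: [[-0.999, -0.049, -0.004], [-0.049, 0.999, -0.001], [0.004, -0.001, -1.0]]
force: [8.8, -1.2, -22.0]
opening: 0.0106
```

```bash
python3 -m jog '[[0,0,-5,0,0,0],[0,0,-5,0,0,0]]'
python3 -m jog '[[0,0,0,0,0,0],[0,0,0,0,0,0],[0,0,0,0,0,0],[0,0,0,0,0,0]]' 0.4
python3 -m jog '[[0,0,20,0,0,0],[0,0,45,0,0,0],[0,0,70,0,0,0],[0,-30,70,0,0,0],[0,-90,70,0,0,0],[0,-140,70,0,0,0],[0,-140,70,0,0,0]]'
python3 - <<'E'
from h import *
f=grab('scene','s2.png'); g=grab('top','t2.png')
print(bot.sense()['tcp_pos'],bot.sense()['joint_pos'].round(4))
E
```

```text
t: 5.08
tcp_pos: [0.6195, 0.1664, 0.2652]
tool_rot: [[-0.999, -0.049, 0.001], [-0.049, 0.999, -0.0], [-0.001, -0.001, -1.0]]
force: [4.9, -2.2, -8.2]
opening: 0.0108
t: 5.58
tcp_pos: [0.6188, 0.1669, 0.2658]
tool_rot: [[-0.999, -0.049, 0.0], [-0.049, 0.999, 0.0], [-0.0, 0.0, -1.0]]
force: [-0.0, 0.5, 0.1]
opening: 0.0597
t: 6.45
tcp_pos: [0.6189, 0.0233, 0.3354]
tool_rot: [[-0.999, -0.044, -0.0], [-0.044, 0.999, -0.001], [0.0, -0.001, -1.0]]
force: [-0.0, 0.3, -0.1]
opening: 0.0595
[0.61894288 0.02661804 0.33542624] [-6.9900e-02  3.0950e-01  1.2051e+00  1.1000e-03  1.6271e+00 -1.6888e+00]
```

View pics/s2.png

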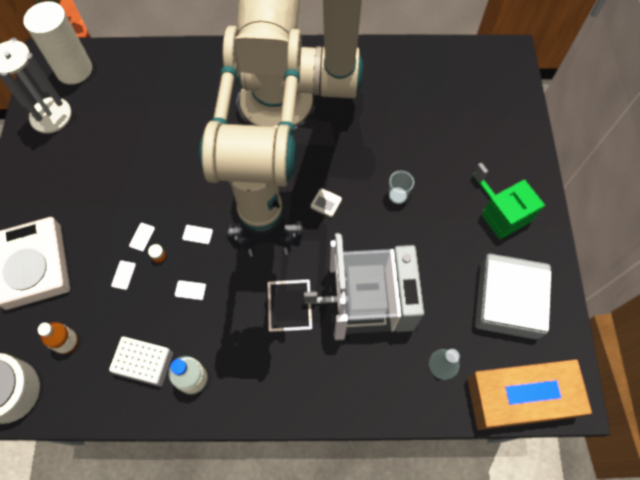

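```bash
python3 -m jog '[[0,0,0,0,0,-0.18],[0,0,0,0,0,-0.36],[0,0,0,0,0,-0.54],[0,0,-20,0,0,-0.72],[0,0,-40,0,0,-0.9],[0,0,-60,0,0,-1.08],[0,10,-80,0,0,-1.26],[0,20,-100,0,0,-1.44],[-1,40,-120,0,0,-1.571],[-1,69,-140,0,0,-1.571],[-1,69,-160,0,0,-1.571],[-1,69,-160,0,0,-1.571]]' 0.2
python3 -m jog '[[0,0,0,0.07,0,0],[0,0,-30,0.15,0,0],[0,0,-60,0.15,0,0],[0,0,-60,0.15,0,0]]'
python3 - <<'E'
from h import *
f=grab('scene'); g=grab('top')
for n,F in(('s',f),('t',g)):
    p=proj(F,[[.619,.1,.07]])[0].astype(int); print(p)
    crop(F,n+'_gr.png',max(p[0]-65,0),max(p[1]-50,0),p[0]+65,p[1]+50,6)
E
```

```text
t: 8.05
tcp_pos: [0.6166, 0.0976, 0.1737]
tool_rot: [[-0.051, 0.999, -0.004], [0.999, 0.051, 0.0], [0.0, -0.004, -1.0]]
force: [-0.1, -0.3, -0.1]
opening: 0.0514
t: 8.55
tcp_pos: [0.6168, 0.0958, 0.1142]
tool_rot: [[-0.048, 0.999, -0.004], [0.988, 0.048, 0.15], [0.15, 0.004, -0.989]]
force: [0.3, 0.3, 0.6]
opening: 0.0516
[309 293]
[332 197]
```

View pics/s_gr.png

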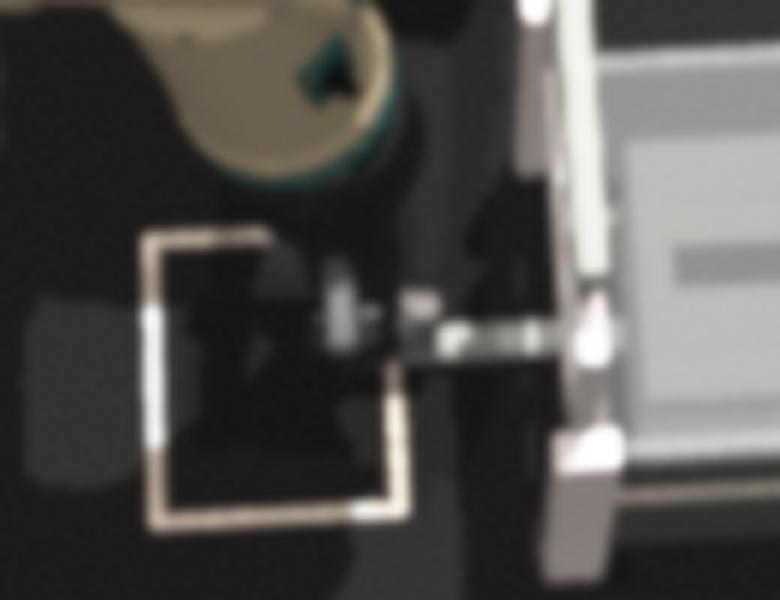

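View pics/t_gr.png

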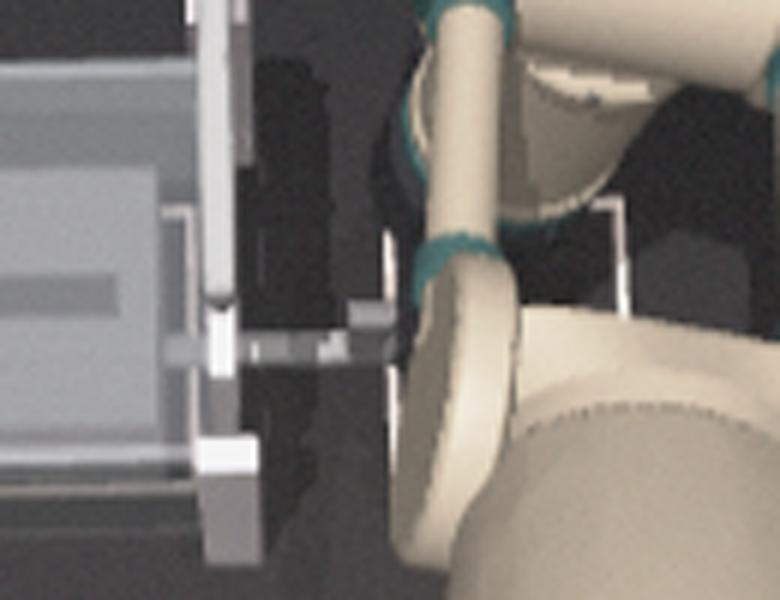

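```bash
python3 -m jog '[[0,1,-30,0,0,0],[1,3,-60,0,0,0],[1,3,-79,0,0,0],[1,3,-79,0,0,0]]'
python3 -m jog '[[0,0,0,0,0,0],[0,0,0,0,0,0],[0,0,0,0,0,0],[0,0,0,0,0,0]]' -1 50
```

```text
t: 9.15
tcp_pos: [0.6193, 0.0993, 0.0368]
tool_rot: [[-0.05, 0.999, -0.0], [0.988, 0.049, 0.15], [0.149, 0.007, -0.989]]
force: [-0.8, 0.3, 0.5]
opening: 0.0511
t: 9.65
tcp_pos: [0.6201, 0.0985, 0.0376]
tool_rot: [[-0.049, 0.999, 0.003], [0.988, 0.048, 0.149], [0.149, 0.01, -0.989]]
force: [1.1, -1.4, 5.6]
opening: 0.0112
```

```bash
python3 -m jog '[[0,-5,0,0,0,0],[1,-15,0,0,0,0],[2,-30,0,0,0,0],[3,-45,0,0,0,0],[4,-60,0,0,0,0],[5,-75,0,0,0,0],[6,-90,0,0,0,0],[8,-105,0,0,0,0],[9,-120,0,0,0,0],[10,-135,0,0,0,0],[11,-150,0,0,0,0],[12,-165,0,0,0,0],[13,-178,0,0,0,0],[13.6,-185,0,0,0,0],[13.6,-188,0,0,0,0],[13.6,-188,0,0,0,0],[13.6,-188,0,0,0,0]]'
python3 - <<'E'
from h import *
f=grab('scene'); g=grab('top')
print(bot.sense()['joint_pos'].round(4))
for n,F in(('s',f),('t',g)):
    p=proj(F,[[.62,.05,.1]])[0].astype(int); print(p)
    crop(F,n+'_ld.png',max(p[0]-65,0),max(p[1]-50,0),p[0]+65,p[1]+50,6)
E
```

```text
t: 11.78
tcp_pos: [0.6314, -0.0868, 0.0364]
tool_rot: [[-0.048, 0.999, -0.003], [0.987, 0.048, 0.155], [0.154, 0.005, -0.988]]
force: [-0.0, 5.6, 3.7]
opening: 0.0111
[-0.3297  0.5411  1.6058  0.1679  1.0538 -0.4653]
[287 290]
[353 194]
```

View pics/s_ld.png

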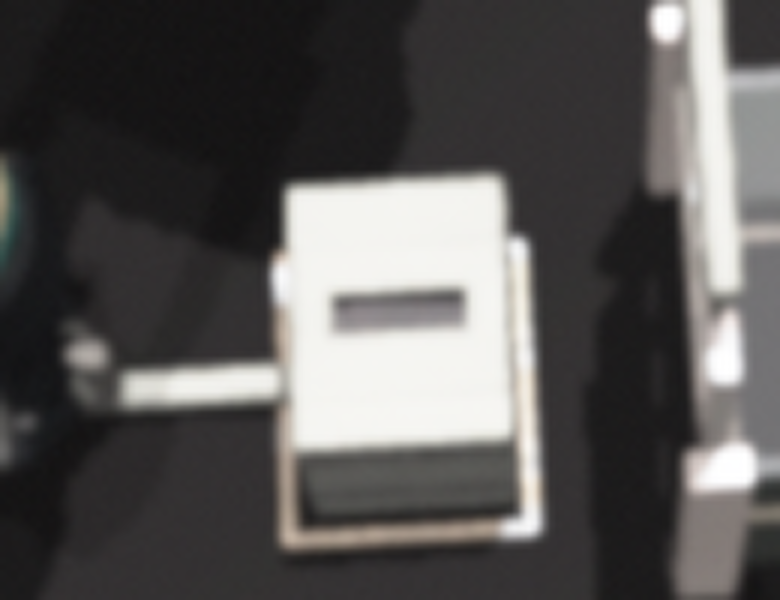

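View pics/t_ld.png

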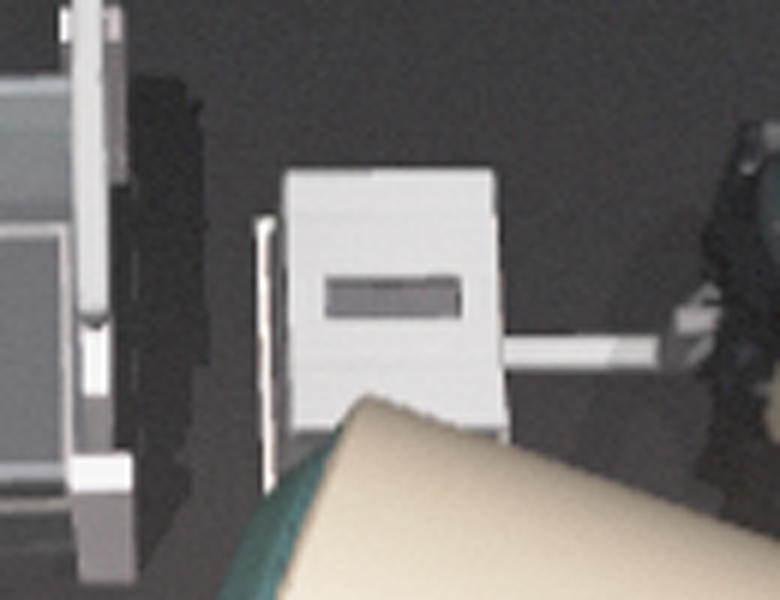

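```bash
cat >> h.py <<'E'
def fit(F,pts,s,o,z):
    return np.array([onz(F,(a+.5)/s-.5+o[0],(b+.5)/s-.5+o[1],z) for a,b in pts])
E
python3 - <<'E'
from h import *
f=load('scene'); g=load('top')
for F,pts,o in((f,[(332,298),(465,289),(466,322),(334,332)],(222,240)),(g,[(325,277),(461,275),(462,318),(326,318)],(288,144))):
    P=fit(F,pts,6,o,.1); a=(P[1]+P[2]-P[0]-P[3])/2
    print('slot',P.mean(0).round(4),np.linalg.norm(a),np.degrees(np.arctan2(a[1],a[0])))
for F,pts,o in((f,[(286,186),(504,177),(514,442),(296,448)],(222,240)),):
    P=fit(F,pts,6,o,.1); print('lid',P.mean(0).round(4))
E
```

```text
slot [0.6223 0.0507 0.1   ] 0.05192997137235205 93.95577397927923
slot [0.6232 0.0504 0.1   ] 0.0542215816064413 -87.89249190640544
lid [0.6227 0.051  0.1   ]
```

```bash
python3 -m jog '[[0,0,0,0,0,0],[0,0,0,0,0,0],[0,0,0,0,0,0]]' 0.2
python3 -m jog '[[0,-4,30,0,0,0],[0,-8,60,0,0,0],[0,-15,100,0,0,0],[0,-20,150,-0.15,0,0],[0,-20,180,-0.15,0,0],[0,-20,180,-0.15,0,0]]' 
python3 -c "
from h import *
s=bot.sense();print(s['joint_pos'].round(4).tolist(),s['tcp_pos'].round(4).tolist(),s['tool_rot'].round(4).tolist())"
python3 -m jog '[[-60,-40,0,0,0,0.18],[-120,-80,0,0,0,0.36],[-140,-90,0,0,-0.1,0.36],[-140,-90,0,0,-0.2,0.36],[-140,-90,0,0,-0.2,0.36],[-140,-90,0,0,-0.2,0.36]]' 
python3 -c "
from h import *
s=bot.sense();print(s['joint_pos'].round(4).tolist(),s['tcp_pos'].round(4).tolist(),s['tool_rot'].round(4).tolist())"
```

```text
t: 12.25
tcp_pos: [0.6325, -0.0897, 0.036]
tool_rot: [[-0.049, 0.999, -0.0], [0.988, 0.048, 0.149], [0.149, 0.007, -0.989]]
force: [0.7, -0.2, 0.6]
opening: 0.0515
t: 13.0
tcp_pos: [0.6342, -0.1095, 0.2195]
tool_rot: [[-0.05, 0.999, 0.006], [0.999, 0.05, -0.002], [-0.002, 0.006, -1.0]]
force: [-0.7, -0.4, -0.6]
opening: 0.0515
[-0.2789, 0.382, 1.3746, -0.0003, 1.3784, -0.3285] [0.6342, -0.1095, 0.2195] [[-0.0496, 0.9987, 0.0063], [0.9988, 0.0497, -0.0021], [-0.0024, 0.0062, -1.0]]
t: 13.75
tcp_pos: [0.493, -0.1995, 0.2158]
tool_rot: [[-0.394, 0.899, 0.193], [0.918, 0.395, 0.036], [-0.044, 0.191, -0.981]]
force: [0.8, 0.4, 0.6]
opening: 0.0511
[-0.6133, 0.1371, 1.7475, 0.1563, 1.1227, -1.0814] [0.493, -0.1995, 0.2158] [[-0.3941, 0.8986, 0.193], [0.918, 0.3949, 0.0357], [-0.0442, 0.1913, -0.9805]]
```

```bash
cat > kin.py <<'E'
import numpy as np
from scipy.optimize import least_squares
from scipy.spatial.transform import Rotation as R
D=[([1.2110,.27652,1.50598,0,1.36069,-.1210],[.13585,.55825,.23054]),
([.158,.344,1.162,.001,1.635,-1.464],[.61765,.16921,.33191]),
([-.0699,.3095,1.2051,.0011,1.6271,-1.6888],[.61894,.02662,.33543]),
([-.3297,.5411,1.6058,.1679,1.0538,-.4653],[.6316,-.0885,.0364]),
([-0.2789,0.382,1.3746,-0.0003,1.3784,-0.3285],[0.6342,-0.1095,0.2195]),
([-0.6133,0.1371,1.7475,0.1563,1.1227,-1.0814],[0.493,-0.1995,0.2158])]
def fk(p,q):
    h,a,L1,e,L2,o1,o2,d,o3=p
    Rz=lambda t:R.from_euler('z',t); Ry=lambda t:R.from_euler('y',t)
    r=Rz(q[0]); x=r.apply([a,o1,h])
    r=r*Ry(q[1]); x=x+r.apply([0,0,L1])
    r=r*Ry(q[2]); x=x+r.apply([e,0,L2])
    r=r*Rz(q[3]); x=x+r.apply([0,o2,0])
    r=r*Ry(q[4]); x=x+r.apply([o3,0,d])
    return x,(r*Rz(q[5])).as_matrix()
def fitp(D):
    def f(p): 
        return np.r_[np.concatenate([fk(p,q)[0]-x for q,x in D])*1000, (np.array(p)-P0)*.3]
    P0=np.array([.3,0,.35,0,.35,.035,.035,.2,0])
    s=least_squares(f,P0); return s
if __name__=='__main__':
    s=fitp(D); print(s.x.round(4)); print(s.fun[:-9].round(1))
    for q,_ in D: print(fk(s.x,q)[1].round(3).tolist())
E
python3 kin.py; python3 -c "
from h import *
print(bot.sense()['tool_rot'].round(3).tolist())"
```

```text
[ 0.132  -0.0007  0.6285  0.0593  0.4207  0.0686  0.0009  0.3598 -0.0014]
[ 0.   0.2 -0.  -0.  -0.1  0.1 -0.1  0.1 -0.1  0.2  0.8 -0.   0.  -0.
 -0.  -0.5 -0.6  0.1]
[[-0.237, -0.972, -0.001], [-0.972, 0.237, -0.001], [0.002, 0.0, -1.0]]
[[0.051, -0.999, 0.0], [-0.999, -0.051, 0.001], [-0.001, -0.0, -1.0]]
[[0.048, -0.999, -0.0], [-0.999, -0.048, 0.001], [-0.001, -0.0, -1.0]]
[[-0.999, -0.048, -0.003], [-0.048, 0.987, 0.154], [-0.005, 0.154, -0.988]]
[[-0.999, -0.05, 0.006], [-0.05, 0.999, -0.002], [-0.006, -0.002, -1.0]]
[[-0.899, -0.394, 0.193], [-0.395, 0.918, 0.036], [-0.191, -0.044, -0.981]]
[[-0.394, 0.899, 0.193], [0.918, 0.395, 0.036], [-0.044, 0.191, -0.981]]
```

```bash
cat >> kin.py <<'E'
P=fitp(D).x
LO=np.array([-2.89,-.75,.22,-1.18,.11,-2.7]);HI=np.array([2.89,2.08,2.7,4.32,2.71,2.7])
def FK(q):
    q=np.array(q,float).copy(); q[5]+=np.pi/2; return fk(P,q)
def ik(x,Rm,seeds=None,n=25,rng=np.random.default_rng(0)):
    out=[]
    S=[np.array(s) for s in (seeds or [])]+[LO+(HI-LO)*rng.random(6) for _ in range(n)]
    for s in S:
        def f(q):
            a,b=FK(q); return np.r_[(a-x)*10,R.from_matrix(b.T@Rm).as_rotvec()*3]
        r=least_squares(f,np.clip(s,LO+.001,HI-.001),bounds=(LO,HI),max_nfev=80)
        if np.abs(r.fun).max()<.003 and not any(np.abs(r.x-o).max()<.02 for o in out): out.append(r.x)
    return out
def toolrot(psi,tilt):
    """jaw axis y at world angle psi (deg), horizontal; tilt (deg) + = tool z leans toward psi+90 dir (x_tool dir)"""
    p=np.radians(psi); y=np.array([np.cos(p),np.sin(p),0]); z=np.array([0,0,-1.])
    x=np.cross(y,z); t=np.radians(tilt)
    # lean z toward x
    z2=np.cos(t)*z+np.sin(t)*x; x2=np.cross(y,z2)
    return np.stack([x2,y,z2],1)
E
cat > plan.py <<'E'
from kin import *
C=dict(A=(.4312,-.1963,79.5),B=(.4373,-.3427,160.7),C=(.5438,-.3783,168.5),D=(.5852,-.2028,82.5))
al=35
for n,(x,y,a) in C.items():
    for s in(0,180):
        phi=np.radians(a+s); fd=np.array([np.cos(phi),np.sin(phi),0])
        psi=a+s-90
        T=np.array([x,y,.003])-.023*fd; 
        # tool at pick leans toward fd(=x dir) by al
        so=ik(T,toolrot(psi,al),n=12)
        print(n,'free dir',a+s,[q.round(2).tolist() for q in so])
sl=np.array([.6227,.0506,.125])
for psi in(92.9,-87.1):
    for tau in(35,45,55):
        print('post',psi,tau,[q.round(2).tolist() for q in ik(sl,toolrot(psi,-tau),n=16)])
E
python3 plan.py; python3 -c "
from kin import *
print(toolrot(90,0)); q=D[-1][0]; print(FK(q))"
```

```text
A free dir 79.5 [[-0.95, 0.58, 1.86, 0.46, 1.19, -1.05]]
A free dir 259.5 [[-0.09, 0.49, 2.09, -0.87, 0.84, -2.36]]
B free dir 160.7 [[-0.66, 0.79, 1.34, -0.18, 1.6, -1.84]]
B free dir 340.7 [[-1.07, 0.4, 2.37, 1.82, 0.41, -0.91]]
C free dir 168.5 [[-0.58, 0.93, 1.01, -0.22, 1.77, -1.93]]
C free dir 348.5 [[-0.95, 0.48, 2.12, 1.42, 0.41, -0.49]]
D free dir 82.5 [[-0.76, 0.71, 1.54, 0.5, 1.31, -0.86]]
D free dir 262.5 [[-0.07, 0.62, 1.76, -0.77, 0.96, -2.57]]
post 92.9 35 [[-0.07, 0.22, 2.08, 0.3, 0.24, -1.96]]
post 92.9 45 [[-0.08, 0.23, 2.22, 2.38, 0.13, 2.23]]
post 92.9 55 [[-0.1, 0.3, 2.37, 2.88, 0.49, 1.72]]
post -87.1 35 [[-0.01, 0.77, 1.06, -0.04, 1.92, 1.51]]
post -87.1 45 [[-0.01, 0.87, 0.94, -0.05, 2.12, 1.51]]
post -87.1 55 [[-0.0, 0.97, 0.82, -0.06, 2.3, 1.5]]
[[-1.000000e+00  6.123234e-17  0.000000e+00]
 [ 6.123234e-17  1.000000e+00  0.000000e+00]
 [ 0.000000e+00  0.000000e+00 -1.000000e+00]]
(array([ 0.49246203, -0.20010144,  0.21589519]), array([[-0.39408221,  0.89857979,  0.19301185],
       [ 0.91801483,  0.39493461,  0.03571312],
       [-0.04413598,  0.19126165, -0.98054628]]))
```

```bash
cat > plan2.py <<'E'
from kin import *
C=dict(A=(.4312,-.1963,79.5),B=(.4373,-.3427,160.7),C=(.5438,-.3783,168.5),D=(.5852,-.2028,82.5))
for n,s,al in(('A',0,25),('A',0,0),('B',180,0),('B',180,10),('B',180,25),('C',0,25),('D',0,25)):
        x,y,a=C[n]
        phi=np.radians(a+s); fd=np.array([np.cos(phi),np.sin(phi),0])
        T=np.array([x,y,.003])-.023*fd; 
        print(n,al,'free dir',a+s,[q.round(2).tolist() for q in ik(T,toolrot(a+s-90,al),n=12)])
sl=np.array([.6227,.0506,.125])
for tau in(60,65,70,75): print('post',tau,[q.round(2).tolist() for q in ik(sl,toolrot(-87.1,-tau),n=16)])
E
python3 plan2.py
```

```text
A 25 free dir 79.5 [[-0.87, 0.5, 1.91, 0.39, 1.05, -0.94]]
A 0 free dir 79.5 [[-0.62, 0.38, 2.02, 0.0, 0.74, -0.44]]
B 0 free dir 340.7 [[-0.81, 0.44, 1.9, 0.0, 0.8, 1.1]]
B 10 free dir 340.7 [[-0.87, 0.39, 2.04, 0.16, 0.57, 0.91]]
B 25 free dir 340.7 [[-0.98, 0.36, 2.24, 0.96, 0.31, 0.03]]
C 25 free dir 168.5 [[-0.61, 0.83, 1.16, -0.17, 1.55, -1.94]]
D 25 free dir 82.5 [[-0.69, 0.64, 1.59, 0.4, 1.18, -0.76]]
post 60 [[-0.0, 1.02, 0.77, -0.07, 2.39, 1.49]]
post 65 [[-0.0, 1.07, 0.73, -0.08, 2.47, 1.49]]
post 70 [[-0.0, 1.12, 0.69, -0.09, 2.55, 1.48]]
post 75 [[-0.0, 1.16, 0.66, -0.1, 2.63, 1.47]]
```

```bash
cat > go.py <<'E'
import sys
from h import *
from kin import *
def rel(Tx,TR,s=None):
    s=s or bot.sense()
    w=R.from_matrix(TR@s['tool_rot'].T).as_rotvec()
    print('shift mm',((np.array(Tx)-s['tcp_pos'])*1000).round(1),'rotvec',w.round(3),'deg',np.degrees(np.linalg.norm(w)).round(1))
    return w
def frame(cx,cy,a,off=18):
    p=np.radians(a); fd=np.array([np.cos(p),np.sin(p),0]); return np.array([cx,cy,0])-off/1000*fd
def coupons(save=None):
    out={}
    for n in('scene','top'):
        F=grab(n,None if save is None else '%s_%s.png'%(save,n))
        im=F['color'].min(2); m=(im>140).astype(np.uint8)
        c,_=cv2.findContours(m,cv2.RETR_EXTERNAL,cv2.CHAIN_APPROX_NONE)
        for k in c:
            if not 150<cv2.contourArea(k)<700: continue
            Q=np.array([onz(F,p[0,0],p[0,1],.006)[:2] for p in k]).astype(np.float32)*1000
            r=cv2.minAreaRect(Q); 
            if not(60<max(r[1])<82 and 36<min(r[1])<50): continue
            b=cv2.boxPoints(r); e=max((b[1]-b[0],b[2]-b[1]),key=lambda v:np.linalg.norm(v))
            print(n,np.round(r[0],1),np.round(r[1],1),'deg',round(np.degrees(np.arctan2(e[1],e[0]))%180,1))
E
python3 - <<'E'
from go import *
coupons()
T=frame(.4312,-.1963,79.5)+[0,0,.08]
rel(T,toolrot(-10.5,20))
E
```

```text
scene [ 585.8 -202.2] [73.4 45.2] deg 82.4
scene [ 544.  -378.5] [45.  74.2] deg 168.0
scene [ 433.5 -199.5] [68.3 40.9] deg 79.1
scene [ 437.9 -343. ] [44.3 74.6] deg 160.6
top [ 431.5 -196.6] [70.1 39.1] deg 79.2
top [ 584.8 -202.6] [71. 42.] deg 82.1
shift mm [ -65.7  -14.8 -136. ] rotvec [ 0.373  0.238 -0.551] deg 40.5
```

```bash
python3 -m jog '[[-16,-4,-20,0.09,0.06,-0.138],[-33,-7,-50,0.187,0.119,-0.276],[-50,-11,-80,0.28,0.179,-0.413],[-66,-15,-110,0.373,0.238,-0.551],[-66,-15,-136,0.373,0.238,-0.551],[-66,-15,-136,0.373,0.238,-0.551]]' 0.2
python3 - <<'E'
from go import *
T=frame(.4312,-.1963,79.5)+[0,0,.005]
rel(T,toolrot(-10.5,20)); s=bot.sense();print(s['joint_pos'].round(2))
f=grab('scene'); g=grab('top')
for n,F in(('s',f),('t',g)):
    p=proj(F,[[.43,-.2,.03]])[0].astype(int); print(p)
    crop(F,n+'_pa.png',max(p[0]-65,0),max(p[1]-50,0),p[0]+65,p[1]+50,6)
E
```

```text
t: 14.6
tcp_pos: [0.4264, -0.2135, 0.0784]
tool_rot: [[0.172, 0.983, 0.059], [0.923, -0.182, 0.339], [0.344, -0.004, -0.939]]
force: [-0.4, 0.4, 0.5]
opening: 0.0512
shift mm [  1.5  -0.5 -73.4] rotvec [-0.003 -0.004 -0.   ] deg 0.3
[-0.83  0.37  1.86  0.3   1.15 -0.8 ]
[193 229]
[451 279]
```

View pics/s_pa.png

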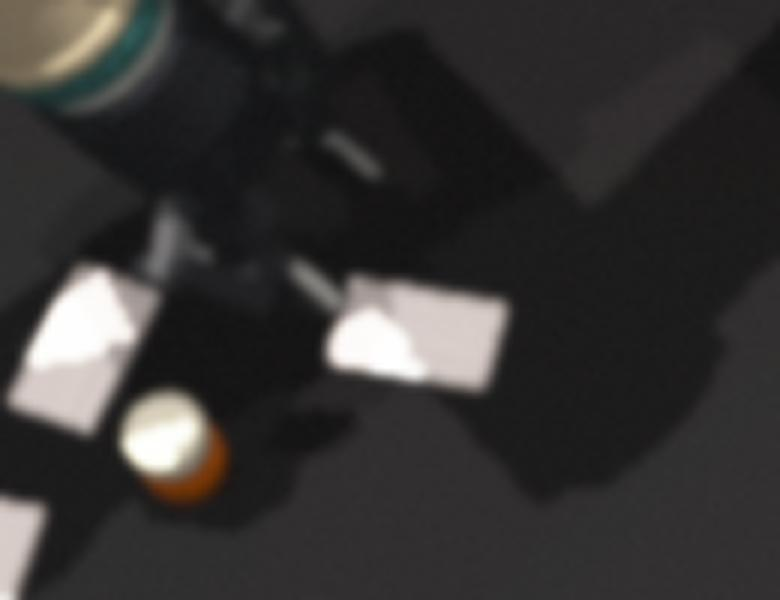

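View pics/t_pa.png

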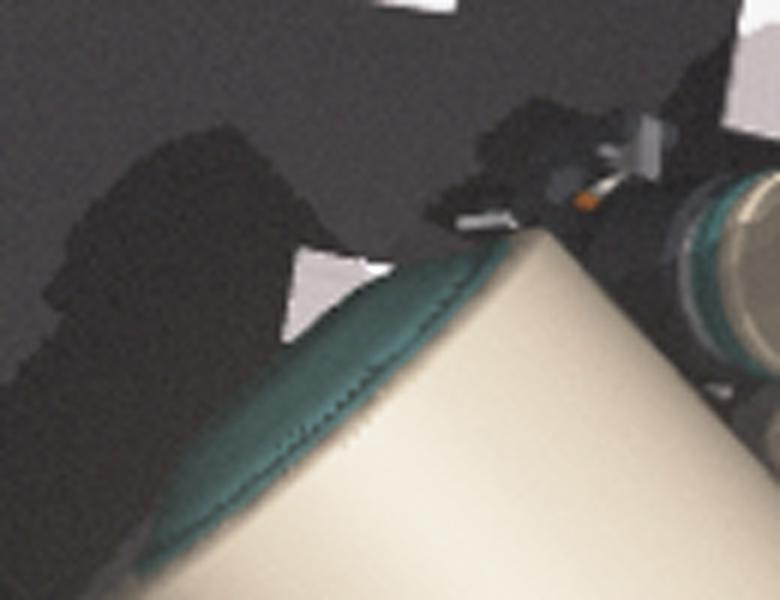

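```bash
python3 -m jog '[[1,0,-30,0,0,0],[1,0,-55,0,0,0],[1,0,-70,0,0,0],[1,0,-72,0,0,0],[1,0,-72,0,0,0]]'
python3 -m jog '[[0,0,-2,0,0,0],[0,0,-2,0,0,0]]'
```

```text
t: 15.32
tcp_pos: [0.4283, -0.2146, 0.009]
tool_rot: [[0.171, 0.983, 0.064], [0.924, -0.183, 0.334], [0.34, 0.001, -0.94]]
force: [-0.3, -0.1, 0.1]
opening: 0.0512
t: 15.58
tcp_pos: [0.4278, -0.2145, 0.0067]
tool_rot: [[0.172, 0.983, 0.063], [0.924, -0.183, 0.335], [0.341, 0.001, -0.94]]
force: [0.4, -0.0, 0.1]
opening: 0.0512
```

```bash
for i in 1 2 3 ; do python3 -m jog '[[0,0,-2,0,0,0],[0,0,-2,0,0,0]]' | egrep 'tcp|force'; done
```

```text
tcp_pos: [0.4275, -0.2142, 0.0043]
force: [-0.1, -0.3, 0.1]
tcp_pos: [0.4275, -0.2142, 0.0022]
force: [1.1, 0.5, -0.4]
tcp_pos: [0.4275, -0.2142, 0.0002]
force: [-0.1, -1.2, -0.2]
```

```bash
for i in 1 2 3 ; do python3 -m jog '[[0,0,-1,0,0,0],[0,0,-1,0,0,0]]' | egrep 'tcp|force'; done
```

```text
tcp_pos: [0.4277, -0.2143, -0.0005]
force: [-1.0, 0.1, 2.2]
tcp_pos: [0.4277, -0.2143, -0.0007]
force: [-2.1, -0.8, 9.4]
tcp_pos: [0.4278, -0.2143, -0.0008]
force: [-3.1, -1.2, 16.6]
```

```bash
python3 -m jog '[[0,0,4,0,0,0],[0,0,4,0,0,0]]' | egrep 'tcp|force'
python3 -m jog '[[0,0,0,0,0,0],[0,0,0,0,0,0],[0,0,0,0,0,0],[0,0,0,0,0,0]]' -1 60
python3 -m jog '[[0,0,20,0,0,0],[0,0,50,0,0,0],[0,0,90,0,0,0],[0,0,90,0,0,0]]'
python3 - <<'E'
from go import *
f=grab('scene'); g=grab('top')
for n,F in(('s',f),('t',g)):
    p=proj(F,[[.43,-.2,.1]])[0].astype(int); print(p)
    crop(F,n+'_pb.png',max(p[0]-65,0),max(p[1]-50,0),p[0]+65,p[1]+50,6)
E
```

```text
tcp_pos: [0.4277, -0.2145, 0.0014]
force: [-0.2, -0.6, 0.2]
t: 17.82
tcp_pos: [0.4277, -0.2145, 0.0017]
tool_rot: [[0.172, 0.983, 0.063], [0.924, -0.183, 0.335], [0.341, 0.0, -0.94]]
force: [-1.3, -1.1, 6.5]
opening: 0.0377
t: 18.32
tcp_pos: [0.429, -0.2156, 0.0931]
tool_rot: [[0.171, 0.983, 0.066], [0.925, -0.183, 0.332], [0.338, 0.005, -0.941]]
force: [0.6, 0.8, -0.4]
opening: 0.0369
[188 217]
[458 275]
```

View pics/s_pb.png

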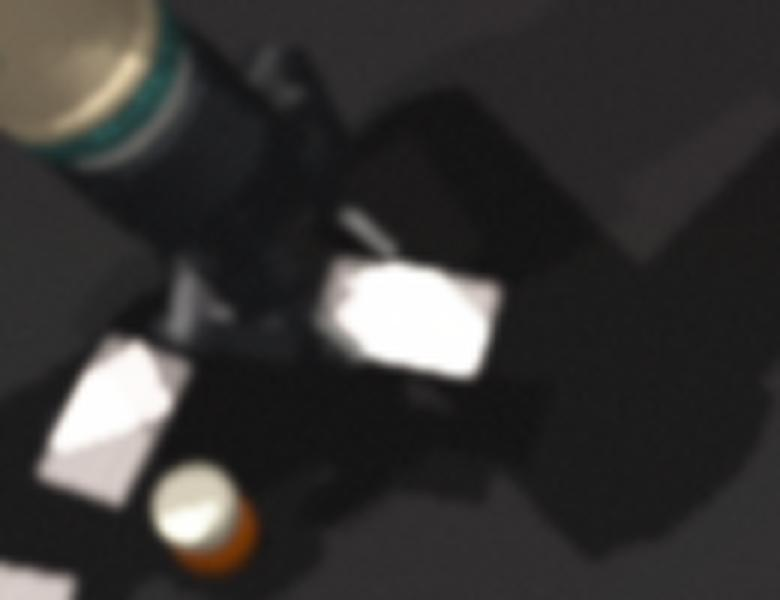

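```bash
cat > post.py <<'E'
from go import *
def post(cp, cdir, Tp, Rp, slot, psi=-87.1, tau=60, gap=None):
    """cp coupon centre world at pick(z mid), cdir free dir deg; returns functions"""
    p=np.radians(cdir); fd=np.array([np.cos(p),np.sin(p),0])
    ct=Rp.T@(np.array(cp)-Tp); dt=Rp.T@fd
    R2=toolrot(psi,-tau); c2=R2@ct; d2=R2@dt
    print('coupon centre rel TCP mm',(c2*1e3).round(1),'free dir',d2.round(3))
    # TCP z such that lowest fingertip corner at lid+4mm
    low=min((R2@np.array([sx*.011,0,-.0045]))[2] for sx in(-1,1))
    zrel=.104-low
    out=[]
    for z,nm in((zrel,'release'),(.1+.01-((c2+.035*d2)[2]),'entry')):
        # point on coupon axis at height .0985
        t=(.0985-(z+c2[2]))/d2[2]; 
        if nm=='entry': t=.035
        T=np.r_[slot[:2],0]-(c2+t*d2); T[2]=z
        print(nm,'TCP',T.round(4),'coupon low end z',round(z+(c2+.035*d2)[2],4)); out.append(T)
    return R2,out,d2
def path(poses,q0,n=8):
    q=np.array(q0); 
    for (x0,r0),(x1,r1) in zip(poses[:-1],poses[1:]):
        w=R.from_matrix(r1@r0.T).as_rotvec()
        for k in range(1,n+1):
            s=ik(np.array(x0)+(np.array(x1)-x0)*k/n,R.from_rotvec(w*k/n).as_matrix()@r0,[q],0)
            if not s: print('fail',k); return
            print((s[0]).round(2)) if k%4==0 or np.abs(s[0]-q).max()>.6 else 0
            q=s[0]
E
python3 - <<'E'
from post import *
s=bot.sense()
Tp=np.array([.4277,-.2145,.0017]); Rp=np.array([[.172,.983,.063],[.924,-.183,.335],[.341,0,-.94]])
R2,(Tr,Te),d2=post([.4312,-.1963,.003],79.5,Tp,Rp,[.6227,.0506])
up=s['tcp_pos']+[0,0,.12]
Tm=np.array([.55,-.10,.30]); Rm=toolrot(-87.1,0)
Tq=Te+[0,0,.05]
path([(s['tcp_pos'],s['tool_rot']),(Tm,Rm),(Tq,R2),(Tr,R2)],s['joint_pos'])
rel(Tm,Rm,s)
rel(Tq,R2,dict(tcp_pos=Tm,tool_rot=Rm))
E
```

```text
coupon centre rel TCP mm [  4.5   0.1 -18. ] free dir [ 0.174  0.01  -0.984]
release TCP [0.6191 0.0505 0.1113] coupon low end z 0.0588
entry TCP [0.6121 0.0501 0.1625] coupon low end z 0.11
[-0.58  0.2   1.72  0.19  1.24  0.21]
[-0.3   0.22  1.41  0.    1.51  1.22]
[-0.11  0.58  1.07 -0.09  2.01  1.39]
[-0.    0.95  0.73 -0.08  2.51  1.48]
[-0.    0.99  0.77 -0.07  2.43  1.49]
[-0.    1.03  0.8  -0.07  2.36  1.5 ]
shift mm [122.6 114.1 209.1] rotvec [-0.247  0.282 -1.322] deg 78.7
shift mm [ 62.1 150.1 -87.5] rotvec [-0.053  1.046  0.   ] deg 60.0
```

```bash
python3 -m jog '[[0,0,40,0,0,0],[10,10,80,-0.025,0.028,-0.13],[30,30,120,-0.055,0.063,-0.29],[50,47,150,-0.085,0.097,-0.45],[70,65,175,-0.115,0.132,-0.62],[90,83,195,-0.146,0.166,-0.78],[105,98,205,-0.176,0.201,-0.94],[122,114,209,-0.206,0.235,-1.1],[122,114,209,-0.234,0.267,-1.25],[122,114,209,-0.247,0.282,-1.322],[122,114,209,-0.247,0.282,-1.322]]'
python3 -m jog '[[0,20,0,-0.007,0.13,0],[10,50,0,-0.013,0.26,0],[20,80,0,-0.02,0.4,0],[30,110,0,-0.027,0.54,0],[40,130,-20,-0.034,0.68,0],[50,150,-40,-0.041,0.82,0],[62,150,-60,-0.048,0.96,0],[62,150,-87,-0.053,1.046,0],[62,150,-87,-0.053,1.046,0],[62,150,-87,-0.053,1.046,0]]'
python3 - <<'E'
from post import *
s=bot.sense(); print(s['joint_pos'].round(2))
rel([.6121,.0501,.1625],toolrot(-87.1,-60))
f=grab('scene'); g=grab('top')
for n,F in(('s',f),('t',g)):
    p=proj(F,[[.62,.05,.1]])[0].astype(int); print(p)
    crop(F,n+'_po.png',max(p[0]-65,0),max(p[1]-50,0),p[0]+65,p[1]+50,6)
E
```

```text
t: 19.8
tcp_pos: [0.5494, -0.0997, 0.298]
tool_rot: [[0.999, 0.052, -0.004], [0.052, -0.999, 0.001], [-0.004, -0.001, -1.0]]
force: [-0.4, 0.2, -0.2]
opening: 0.0374
t: 21.05
tcp_pos: [0.6116, 0.0494, 0.2145]
tool_rot: [[0.501, 0.051, -0.864], [0.026, -0.999, -0.044], [-0.865, -0.0, -0.501]]
force: [-0.4, -0.1, 0.5]
opening: 0.0371
[-0.    0.95  0.72 -0.08  2.51  1.48]
shift mm [  0.5   0.7 -52. ] rotvec [-0.     0.001  0.   ] deg 0.1
[287 290]
[353 194]
```

View pics/s_po.png

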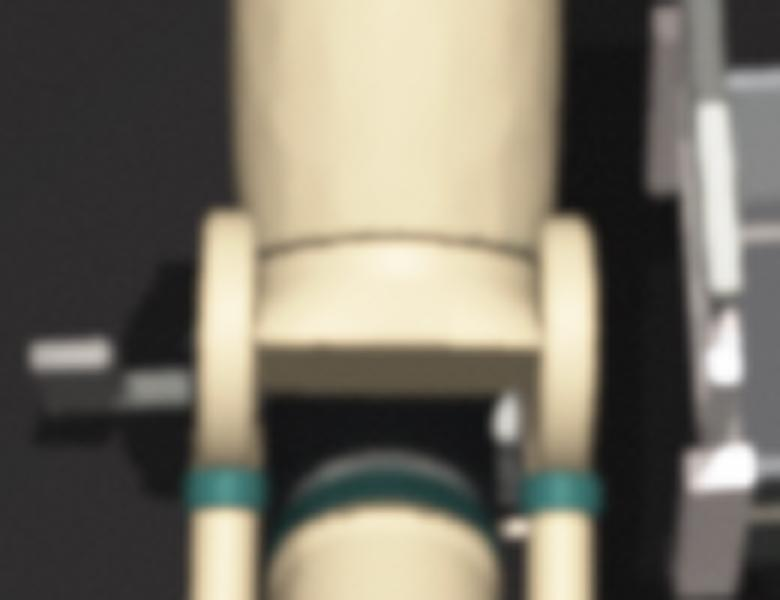

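View pics/t_po.png

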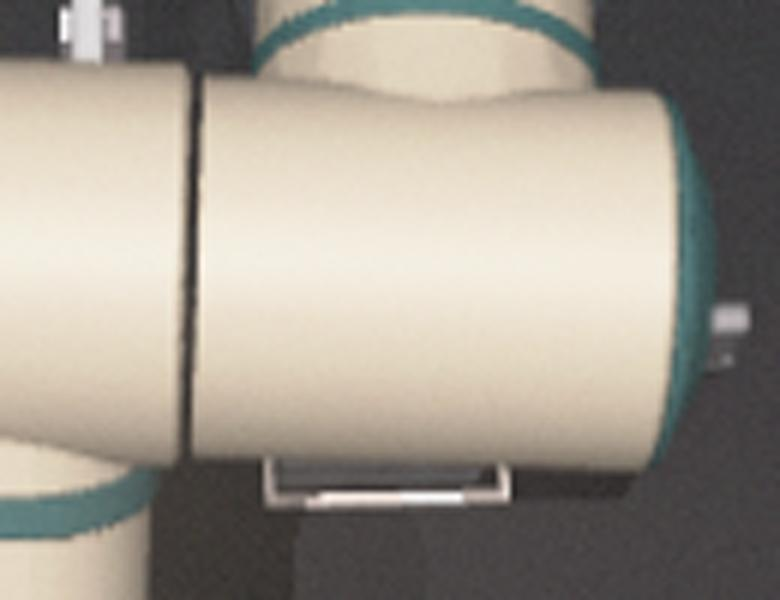

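```bash
python3 -m jog '[[0,0,-20,0,0,0],[0.5,0.7,-40,0,0,0],[0.5,0.7,-52,0,0,0],[0.5,0.7,-52,0,0,0]]' | egrep 'tcp|force'
python3 -m jog '[[1.2,0,-8,0,0,0],[2,0,-15,0,0,0],[2,0,-15,0,0,0]]' | egrep 'tcp|force'
python3 -m jog '[[1,0,-7,0,0,0],[1,0,-7,0,0,0]]' | egrep 'tcp|force|open'
```

```text
tcp_pos: [0.6116, 0.0505, 0.1597]
force: [0.9, 0.2, -0.3]
tcp_pos: [0.6141, 0.0504, 0.1457]
force: [0.0, 0.3, -0.1]
tcp_pos: [0.6151, 0.0504, 0.1387]
force: [-0.1, -0.3, -1.5]
opening: 0.0373
```

```bash
python3 -m jog '[[1.5,0,-10,0,0,0],[2.5,0,-16,0,0,0],[2.5,0,-16,0,0,0]]' | egrep 'tcp|force|open'
python3 -m jog '[[1,0,-6,0,0,0],[1.5,0,-10,0,0,0],[1.5,0,-10,0,0,0]]' | egrep 'tcp|force|open'
```

```text
tcp_pos: [0.6174, 0.0504, 0.1224]
force: [-0.3, 0.4, -0.7]
opening: 0.0375
tcp_pos: [0.619, 0.0504, 0.1129]
force: [-0.2, -0.7, -0.2]
opening: 0.0372
```

```bash
python3 -m jog '[[0,0,0,0,0,0],[0,0,0,0,0,0],[0,0,0,0,0,0],[0,0,20,0,0,0],[0,0,60,0,0,0],[0,-40,90,0,0,0],[0,-90,100,0,0,0],[0,-140,100,0.013,-0.26,0],[0,-190,100,0.013,-0.4,0],[0,-190,100,0.02,-0.4,0]]' 0.2
python3 - <<'E'
from post import *
coupons('c1')
f=load('scene'); g=load('top')
for n,F in(('s',f),('t',g)):
    p=proj(F,[[.62,.05,.1]])[0].astype(int); print(p)
    crop(F,n+'_po.png',max(p[0]-65,0),max(p[1]-50,0),p[0]+65,p[1]+50,6)
E
```

```text
t: 24.28
tcp_pos: [0.6179, -0.1435, 0.2193]
tool_rot: [[0.803, 0.045, -0.595], [0.033, -0.999, -0.03], [-0.596, 0.005, -0.803]]
force: [-0.6, 0.5, -0.3]
opening: 0.0514
scene [ 544.  -378.4] [44.8 74.2] deg 168.0
top [ 437. -342.] [41.  71.7] deg 160.7
top [ 543.9 -377.8] [41.7 70.9] deg 167.5
[287 290]
[353 194]
```

View pics/s_po.png

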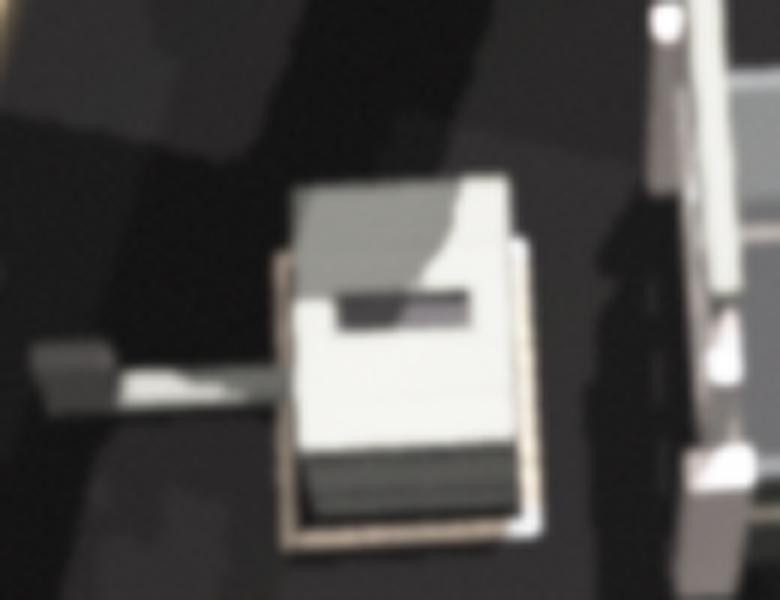

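View pics/c1_scene.png

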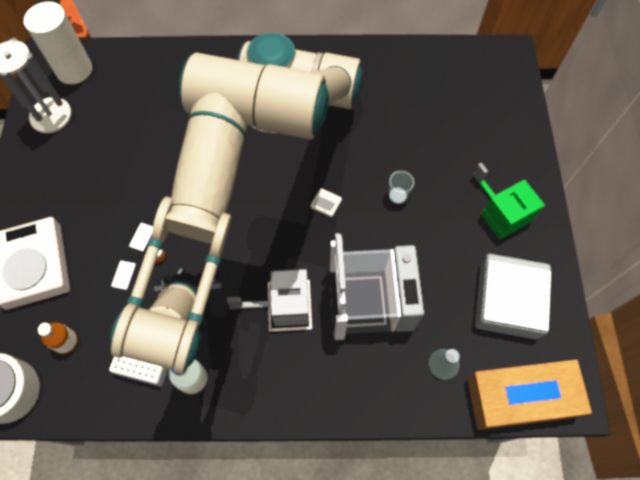

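Run:
```python
from post import *
s=bot.sense()
T=frame(.5850,-.2027,82.3)+[0,0,.09]; RR=toolrot(-7.7,20)
path([(s['tcp_pos'],s['tool_rot']),(T,RR)],s['joint_pos'])
rel(T,RR)
```

```text
[-0.37  0.53  1.32 -0.05  1.52  0.45]
[-0.65  0.52  1.54  0.32  1.28 -0.64]
shift mm [ -35.9  -80.7 -126.4] rotvec [ 0.725 -0.788  1.265] deg 94.9
```

```bash
python3 -m jog '[[-4,-8,0,0.07,-0.08,0.127],[-7,-16,0,0.145,-0.158,0.253],[-11,-24,-10,0.217,-0.236,0.38],[-14,-32,-20,0.29,-0.315,0.506],[-18,-40,-40,0.362,-0.394,0.632],[-22,-48,-55,0.435,-0.473,0.759],[-25,-56,-70,0.507,-0.552,0.886],[-29,-65,-85,0.58,-0.63,1.012],[-32,-73,-100,0.652,-0.709,1.138],[-36,-81,-110,0.725,-0.788,1.265],[-36,-81,-126,0.725,-0.788,1.265],[-36,-81,-126,0.725,-0.788,1.265]]'
python3 - <<'E'
from go import *
T=frame(.5850,-.2027,82.3)
rel(T,toolrot(-7.7,20)); s=bot.sense();print(s['joint_pos'].round(2))
f=grab('scene'); g=grab('top')
for n,F in(('s',f),('t',g)):
    p=proj(F,[[.585,-.21,.03]])[0].astype(int); print(p)
    crop(F,n+'_pa.png',max(p[0]-65,0),max(p[1]-50,0),p[0]+65,p[1]+50,6)
E
```

```text
t: 25.88
tcp_pos: [0.5827, -0.2185, 0.0852]
tool_rot: [[0.126, 0.991, 0.041], [0.931, -0.133, 0.339], [0.341, -0.004, -0.94]]
force: [0.3, 0.0, 0.4]
opening: 0.0512
shift mm [ -0.1  -2.1 -85.2] rotvec [ 0.    -0.004 -0.001] deg 0.3
[-0.65  0.53  1.54  0.31  1.27 -0.64]
[185 286]
[454 218]
```

View pics/s_pa.png

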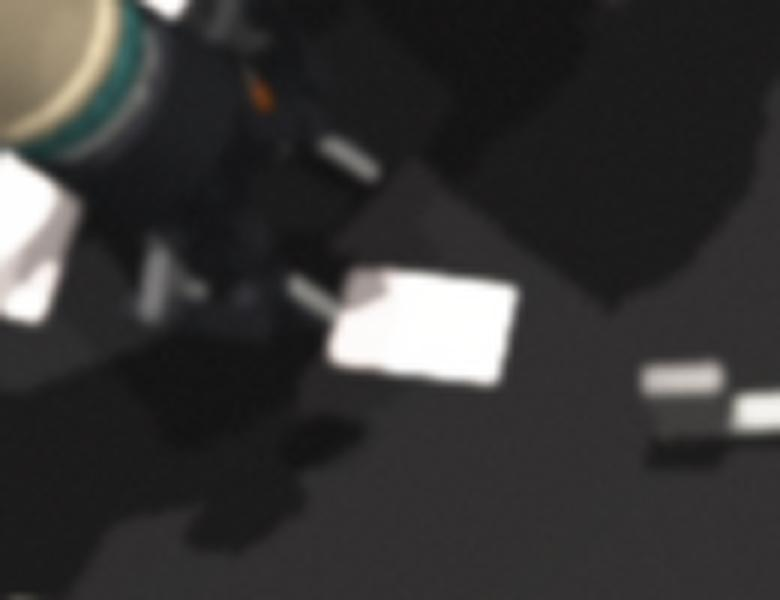

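View pics/t_pa.png

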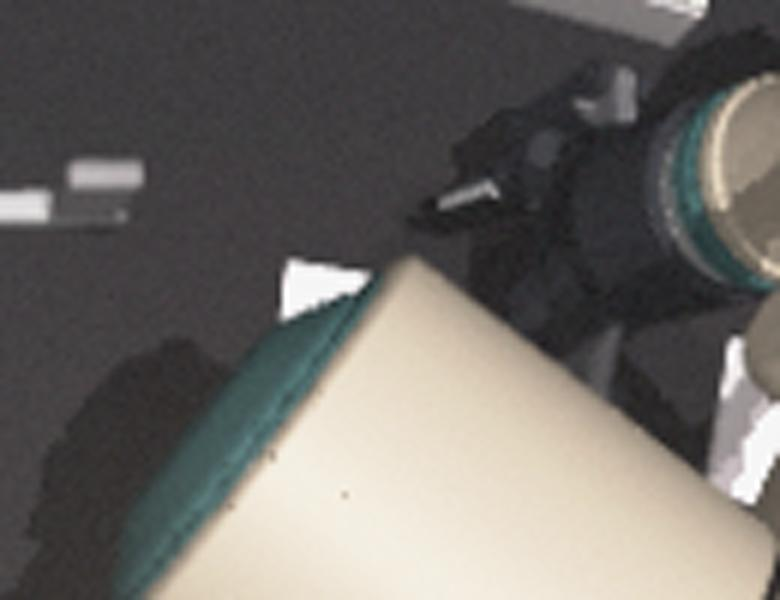

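```bash
python3 -m jog '[[0,-1,-35,0,0,0],[0,-2,-65,0,0,0],[0,-2,-78,0,0,0],[0,-2,-82,0,0,0],[0,-2,-82,0,0,0],[0,-2,-82,0,0,0]]' | egrep 'tcp|force'
```

```text
tcp_pos: [0.5838, -0.223, 0.0065]
force: [0.3, -0.3, -0.2]
```

```bash
python3 -m jog '[[-1,1.5,-4.5,0,0,0],[-1,1.5,-4.5,0,0,0],[-1,1.5,-4.5,0,0,0]]' | egrep 'tcp|force'
```

```text
tcp_pos: [0.5821, -0.2211, 0.0009]
force: [-0.1, 0.5, 0.1]
```

```bash
python3 -m jog '[[0,0,0.5,0,0,0],[0,0,0.5,0,0,0],[0,0,0.5,0,0,0],[0,0,0.5,0,0,0]]' -1 60
python3 -m jog '[[0,0,20,0,0,0],[0,0,50,0,0,0],[0,0,90,0,0,0],[0,0,90,0,0,0]]'
python3 - <<'E'
from post import *
f=load('scene')
f=grab('scene'); g=grab('top')
for n,F in(('s',f),('t',g)):
    p=proj(F,[[.585,-.21,.1]])[0].astype(int)
    crop(F,n+'_pb.png',max(p[0]-65,0),max(p[1]-50,0),p[0]+65,p[1]+50,6)
s=bot.sense()
Tp=np.array([.5821,-.2211,.0015]); Rp=s['tool_rot']
R2,(Tr,Te),d2=post([.5850,-.2027,.003],82.3,Tp,Rp,[.6227,.0506])
Tm=np.array([.56,-.10,.30]); Rm=toolrot(-87.1,0)
Tq=Te+[0,0,.05]
path([(s['tcp_pos'],s['tool_rot']),(Tm,Rm),(Tq,R2),(Tr,R2)],s['joint_pos'])
rel(Tm,Rm,s)
rel(Tq,R2,dict(tcp_pos=Tm,tool_rot=Rm))
E
```

```text
t: 27.6
tcp_pos: [0.5824, -0.2215, 0.0018]
tool_rot: [[0.124, 0.991, 0.047], [0.933, -0.133, 0.336], [0.339, 0.002, -0.941]]
force: [-0.0, -2.4, 5.1]
opening: 0.0373
t: 28.1
tcp_pos: [0.5841, -0.2221, 0.0953]
tool_rot: [[0.122, 0.991, 0.052], [0.934, -0.132, 0.332], [0.336, 0.008, -0.942]]
force: [-0.7, 0.4, -0.3]
opening: 0.0376
coupon centre rel TCP mm [  4.8  -0.2 -18.1] free dir [ 0.177  0.007 -0.984]
release TCP [0.6189 0.0508 0.1113] coupon low end z 0.0588
entry TCP [0.6117 0.0505 0.1625] coupon low end z 0.11
[-0.5   0.31  1.56  0.19  1.28  0.27]
[-0.3   0.24  1.39 -0.    1.51  1.22]
[-0.11  0.58  1.06 -0.09  2.02  1.39]
[-0.    0.95  0.73 -0.08  2.51  1.48]
[-0.    0.99  0.77 -0.07  2.43  1.49]
[-0.    1.03  0.8  -0.07  2.36  1.5 ]
shift mm [-22. 121. 208.] rotvec [-0.252  0.277 -1.373] deg 81.5
shift mm [ 51.7 150.5 -87.5] rotvec [-0.053  1.046  0.   ] deg 60.0
```

View pics/s_pb.png

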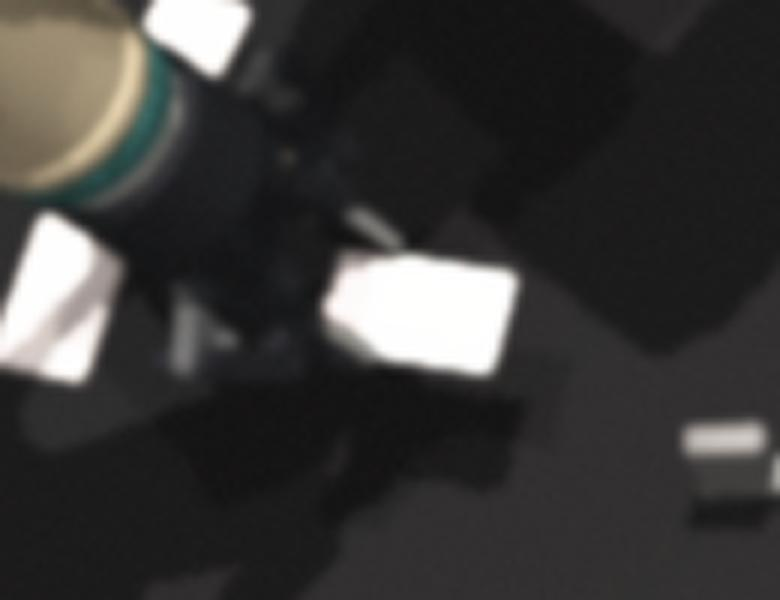

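Held. Same transfer.

```bash
python3 -m jog '[[0,0,40,0,0,0],[-2,10,80,-0.025,0.028,-0.137],[-5,30,120,-0.055,0.06,-0.3],[-8,50,150,-0.086,0.094,-0.467],[-12,70,175,-0.118,0.13,-0.64],[-16,90,195,-0.149,0.163,-0.81],[-20,105,205,-0.18,0.198,-0.98],[-22,121,208,-0.211,0.232,-1.15],[-22,121,208,-0.24,0.264,-1.31],[-22,121,208,-0.252,0.277,-1.373],[-22,121,208,-0.252,0.277,-1.373]]'
python3 -m jog '[[0,20,0,-0.007,0.13,0],[8,50,0,-0.013,0.26,0],[16,80,0,-0.02,0.4,0],[24,110,0,-0.027,0.54,0],[32,130,-20,-0.034,0.68,0],[42,150,-40,-0.041,0.82,0],[52,150,-60,-0.048,0.96,0],[52,150,-87,-0.053,1.046,0],[52,150,-87,-0.053,1.046,0],[52,150,-87,-0.053,1.046,0]]'
python3 - <<'E'
from post import *
rel([.6117,.0505,.1625],toolrot(-87.1,-60))
coupons()
E
```

```text
t: 29.58
tcp_pos: [0.5597, -0.0994, 0.2977]
tool_rot: [[0.999, 0.052, -0.002], [0.052, -0.999, 0.002], [-0.002, -0.002, -1.0]]
force: [-0.6, -0.3, -0.8]
opening: 0.0371
t: 30.82
tcp_pos: [0.6121, 0.0497, 0.2136]
tool_rot: [[0.501, 0.049, -0.864], [0.025, -0.999, -0.042], [-0.865, -0.001, -0.502]]
force: [0.1, -0.7, 1.2]
opening: 0.0372
shift mm [ -0.4   0.8 -51.1] rotvec [-0.001  0.002  0.001] deg 0.1
scene [ 544.  -378.5] [44.6 74.3] deg 168.0
scene [ 437.5 -342.7] [44.3 73.8] deg 160.8
top [ 437.1 -342. ] [41. 72.] deg 160.7
top [ 543.6 -377.7] [41.7 71.6] deg 167.5
```

```bash
python3 -m jog '[[0,0,-20,0,0,0],[0,0.7,-40,0,0,0],[0,0.7,-52,0,0,0],[0,0.7,-52,0,0,0]]' | egrep 'tcp|force'
python3 -m jog '[[1.2,0,-8,0,0,0],[2,0,-15,0,0,0],[2,0,-15,0,0,0]]' | egrep 'tcp|force'
python3 -m jog '[[1,0,-7,0,0,0],[1,0,-7,0,0,0]]' | egrep 'tcp|force|open'
```

```text
tcp_pos: [0.6116, 0.0506, 0.1587]
force: [-0.1, -0.8, -0.6]
tcp_pos: [0.6141, 0.0506, 0.1446]
force: [-0.8, -0.2, -0.9]
tcp_pos: [0.6151, 0.0506, 0.1377]
force: [-0.7, 0.1, -0.0]
opening: 0.0373
```

```bash
python3 -m jog '[[1.5,0,-10,0,0,0],[2.5,0,-16,0,0,0],[2.5,0,-16,0,0,0]]' | egrep 'tcp|force|open'
```

```text
tcp_pos: [0.6175, 0.0506, 0.1214]
force: [-0.5, 0.4, -0.4]
opening: 0.0371
```

```bash
python3 -m jog '[[1,0,-5,0,0,0],[1.5,0,-9,0,0,0],[1.5,0,-9,0,0,0]]' | egrep 'tcp|force|open'
python3 -m jog '[[0,0,0,0,0,0],[0,0,0,0,0,0],[0,0,0,0,0,0],[0,0,20,0,0,0],[0,0,60,0,0,0],[0,-40,90,0,0,0],[0,-90,100,0,0,0],[0,-140,100,0.013,-0.26,0],[0,-190,100,0.013,-0.4,0],[0,-190,100,0.02,-0.4,0]]' 0.2
python3 - <<'E'
from post import *
coupons('c2')
f=load('scene'); g=load('top')
for n,F in(('s',f),('t',g)):
    p=proj(F,[[.62,.05,.1]])[0].astype(int); print(p)
    crop(F,n+'_po.png',max(p[0]-65,0),max(p[1]-50,0),p[0]+65,p[1]+50,6)
s=bot.sense(); print(s['joint_pos'].round(2))
# C options: free 168 (grip far... ) 
for fd in(168,348):
    T=frame(.5438,-.3781,fd)+[0,0,.09]; RR=toolrot(fd-90,20)
    print(fd); path([(s['tcp_pos'],s['tool_rot']),(T,RR)],s['joint_pos']); rel(T,RR)
E
```

```text
tcp_pos: [0.619, 0.0506, 0.1129]
force: [0.2, -0.5, -0.5]
opening: 0.0374
t: 34.05
tcp_pos: [0.618, -0.1433, 0.2193]
tool_rot: [[0.803, 0.044, -0.594], [0.033, -0.999, -0.029], [-0.595, 0.004, -0.804]]
force: [-0.3, 0.4, 0.6]
opening: 0.051
scene [ 544.  -378.5] [44.6 74.3] deg 168.0
top [ 436.8 -342.1] [41.  71.7] deg 161.0
top [ 543.9 -377.8] [41.7 70.9] deg 167.5
[287 290]
[353 194]
[-0.24  0.75  0.89 -0.2   2.11  1.24]
168
[-0.38  0.65  1.16 -0.27  1.71 -0.31]
[-0.63  0.7   1.17 -0.14  1.59 -1.97]
shift mm [ -57.1 -242.2 -126.4] rotvec [ 1.392 -0.113  2.559] deg 167.0
348
[-0.48  0.47  1.4  -0.09  1.39  1.19]
[-0.84  0.36  1.83  0.32  0.69  0.72]
shift mm [ -92.3 -234.7 -126.4] rotvec [-0.08  -0.991 -0.236] deg 58.6
```

View pics/s_po.png

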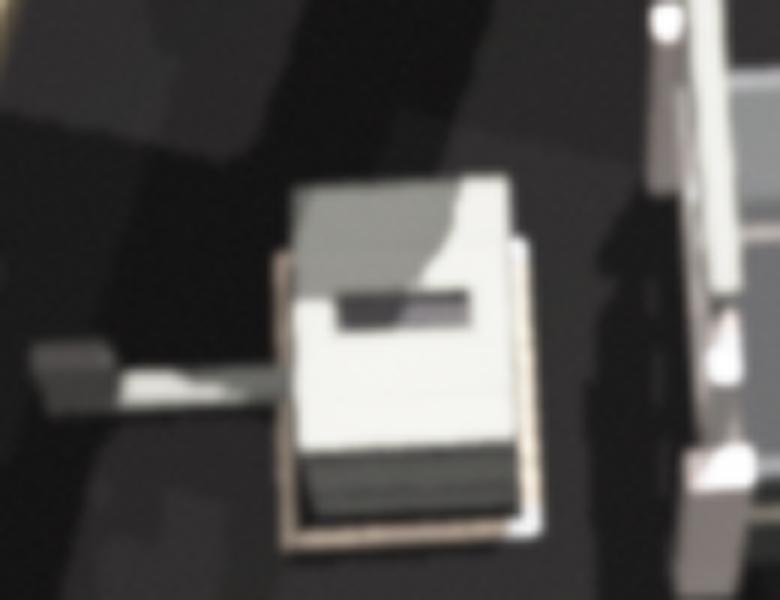

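Run:
```python
from post import *
s=bot.sense()
fd=347.8
T=frame(.5438,-.3781,fd)+[0,0,.09]; RR=toolrot(fd-90,12)
path([(s['tcp_pos'],s['tool_rot']),(T,RR)],s['joint_pos']); rel(T,RR)
```

```text
[-0.47  0.51  1.35 -0.11  1.48  1.21]
[-0.79  0.4   1.72  0.15  0.85  0.9 ]
shift mm [ -92.3 -234.6 -126.4] rotvec [-0.071 -0.852 -0.245] deg 50.9
```

```bash
python3 -m jog '[[-15,-39,0,-0.012,-0.142,-0.041],[-31,-78,0,-0.024,-0.284,-0.082],[-46,-117,0,-0.036,-0.426,-0.123],[-62,-156,0,-0.048,-0.568,-0.164],[-77,-195,-10,-0.06,-0.71,-0.205],[-92,-234,-30,-0.071,-0.852,-0.245],[-92,-234,-70,-0.071,-0.852,-0.245],[-92,-234,-105,-0.071,-0.852,-0.245],[-92,-234,-126,-0.071,-0.852,-0.245],[-92,-234,-126,-0.071,-0.852,-0.245],[-92,-234,-126,-0.071,-0.852,-0.245]]'
python3 - <<'E'
from go import *
fd=347.8
T=frame(.5438,-.3781,fd)
rel(T,toolrot(fd-90,12)); s=bot.sense();print(s['joint_pos'].round(2))
f=grab('scene'); g=grab('top')
for n,F in(('s',f),('t',g)):
    p=proj(F,[[.53,-.35,.03]])[0].astype(int); print(p)
    crop(F,n+'_pa.png',max(p[0]-65,0),max(p[1]-50,0),p[0]+65,p[1]+50,6)
E
```

```text
t: 35.52
tcp_pos: [0.5283, -0.3728, 0.0875]
tool_rot: [[0.957, -0.209, 0.2], [-0.204, -0.978, -0.044], [0.205, 0.001, -0.979]]
force: [0.6, -0.9, 0.3]
opening: 0.0512
shift mm [ -2.1  -1.5 -87.5] rotvec [ 0.001 -0.003 -0.003] deg 0.2
[-0.78  0.4   1.72  0.15  0.85  0.91]
[131 265]
[508 241]
```

View pics/s_pa.png

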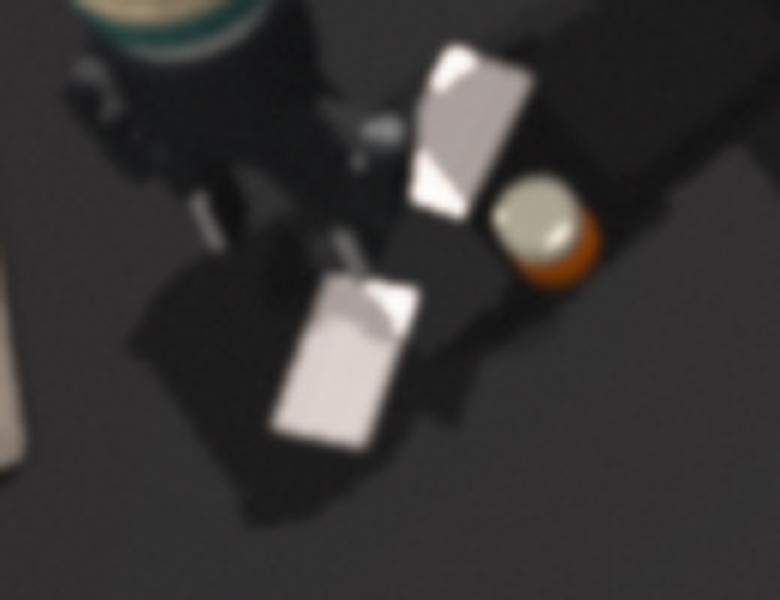

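View pics/t_pa.png

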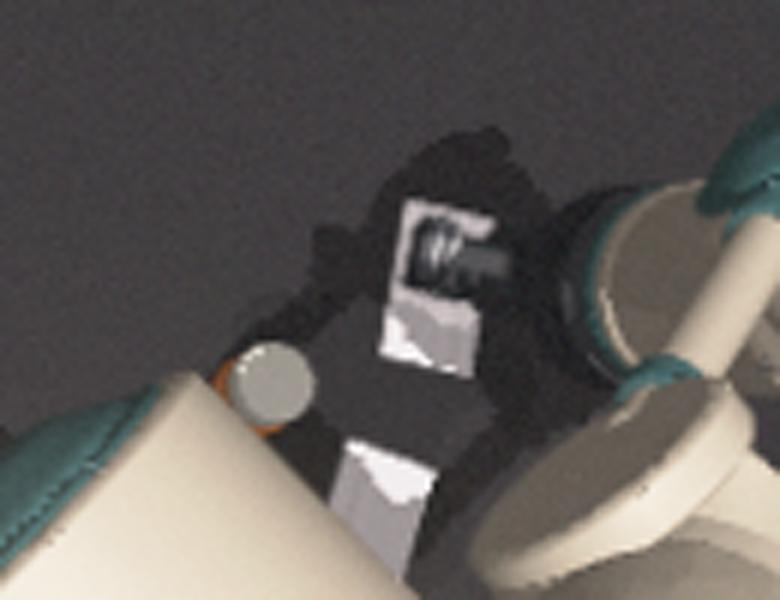

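```bash
python3 -m jog '[[-1,-1,-35,0,0,0],[-2,-1,-65,0,0,0],[-2,-1,-78,0,0,0],[-2,-1,-82,0,0,0],[-2,-1,-82,0,0,0],[-2,-1,-82,0,0,0]]' | egrep 'tcp|force'
```

```text
tcp_pos: [0.5259, -0.3751, 0.0066]
force: [0.5, 1.2, 0.3]
```

```bash
python3 -m jog '[[0,1,-6.5,0,0,0],[0,1,-6.5,0,0,0],[0,1,-6.5,0,0,0]]' | egrep 'tcp|force'
```

```text
tcp_pos: [0.5251, -0.3733, -0.0012]
force: [-0.4, -0.6, -0.0]
```

```bash
python3 -m jog '[[0,0,1,0,0,0],[0,0,1,0,0,0],[0,0,1,0,0,0],[0,0,1,0,0,0]]' -1 60
python3 -m jog '[[0,0,20,0,0,0],[0,0,50,0,0,0],[0,0,90,0,0,0],[0,0,90,0,0,0]]'
python3 - <<'E'
from post import *
f=grab('scene'); g=grab('top')
for n,F in(('s',f),('t',g)):
    p=proj(F,[[.53,-.37,.1]])[0].astype(int)
    crop(F,n+'_pb.png',max(p[0]-65,0),max(p[1]-50,0),p[0]+65,p[1]+50,6)
s=bot.sense()
Tp=np.array([.5253,-.3735,-.0003]); Rp=s['tool_rot']
R2,(Tr,Te),d2=post([.5438,-.3781,.003],347.8,Tp,Rp,[.6227,.0506],tau=63)
Tm=np.array([.56,-.15,.30]); Rm=toolrot(-87.1,0)
Tq=Te+[0,0,.05]
path([(s['tcp_pos'],s['tool_rot']),(Tm,Rm),(Tq,R2),(Tr,R2)],s['joint_pos'])
rel(Tm,Rm,s)
rel(Tq,R2,dict(tcp_pos=Tm,tool_rot=Rm))
E
```

```text
t: 37.25
tcp_pos: [0.5254, -0.3735, 0.0004]
tool_rot: [[0.957, -0.211, 0.201], [-0.206, -0.978, -0.045], [0.206, 0.002, -0.979]]
force: [-0.8, 1.4, 5.4]
opening: 0.0376
t: 37.75
tcp_pos: [0.5269, -0.3753, 0.0931]
tool_rot: [[0.956, -0.21, 0.205], [-0.205, -0.978, -0.05], [0.211, 0.006, -0.977]]
force: [0.8, -0.0, -0.5]
opening: 0.0375
coupon centre rel TCP mm [  8.2  -0.2 -17.5] free dir [ 0.262  0.012 -0.965]
release TCP [0.6157 0.0509 0.1118] coupon low end z 0.0605
entry TCP [0.6053 0.0504 0.1613] coupon low end z 0.11
[-0.59  0.29  1.59  0.05  1.17  1.04]
[-0.38  0.25  1.37  0.    1.52  1.14]
[-0.14  0.6   1.05 -0.11  2.04  1.35]
[-0.    0.96  0.74 -0.08  2.54  1.48]
[-0.    1.    0.77 -0.08  2.47  1.49]
[-0.    1.05  0.79 -0.07  2.4   1.49]
shift mm [ 35.3 223.1 210.5] rotvec [0.018 0.206 0.261] deg 19.1
shift mm [ 45.3 200.4 -88.7] rotvec [-0.056  1.098  0.   ] deg 63.0
```

View pics/s_pb.png

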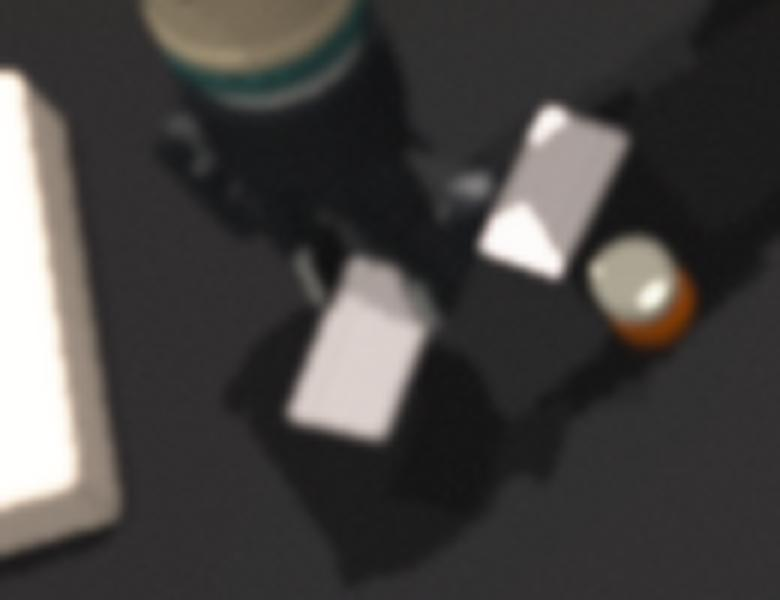

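Coupon C is held. Transfer.

```bash
python3 -m jog '[[0,0,50,0,0,0],[5,30,100,0.003,0.03,0.04],[12,70,150,0.006,0.07,0.09],[20,115,190,0.01,0.11,0.14],[28,160,210,0.014,0.16,0.2],[35,200,210,0.018,0.206,0.261],[35,223,210,0.018,0.206,0.261],[35,223,210,0.018,0.206,0.261]]' | egrep 'tcp|open'
python3 -m jog '[[0,25,0,-0.007,0.14,0],[7,60,0,-0.014,0.28,0],[14,100,0,-0.021,0.42,0],[21,140,0,-0.028,0.56,0],[28,170,-20,-0.035,0.7,0],[36,190,-40,-0.043,0.84,0],[45,200,-60,-0.05,0.98,0],[45,200,-88,-0.056,1.098,0],[45,200,-88,-0.056,1.098,0],[45,200,-88,-0.056,1.098,0]]' | egrep 'tcp|open|force'
python3 - <<'E'
from post import *
rel([.6053,.0504,.1613],toolrot(-87.1,-63))
E
```

```text
tcp_pos: [0.5592, -0.1492, 0.2982]
opening: 0.0377
tcp_pos: [0.6052, 0.0484, 0.2132]
force: [0.6, -0.6, 0.8]
opening: 0.0374
shift mm [  0.1   2.  -51.9] rotvec [0.001 0.002 0.001] deg 0.2
```

```bash
python3 -m jog '[[0,1,-20,0,0,0],[0,1.5,-40,0,0,0],[0,1.5,-51,0,0,0],[0,1.5,-51,0,0,0]]' | egrep 'tcp|force'
python3 -m jog '[[1.7,0,-8,0,0,0],[3.2,0,-15,0,0,0],[3.2,0,-15,0,0,0]]' | egrep 'tcp|force'
python3 -m jog '[[1.5,0,-7,0,0,0],[1.5,0,-7,0,0,0]]' | egrep 'tcp|force|open'
```

```text
tcp_pos: [0.6047, 0.0512, 0.1599]
force: [-0.8, -0.5, 0.6]
tcp_pos: [0.6083, 0.0511, 0.145]
force: [-0.1, -0.2, 0.2]
tcp_pos: [0.6098, 0.0511, 0.1382]
force: [-0.2, -0.9, 0.2]
opening: 0.0375
```

```bash
python3 -m jog '[[2.2,0,-10,0,0,0],[3.6,0,-17,0,0,0],[3.6,0,-17,0,0,0]]' | egrep 'tcp|force|open'
```

```text
tcp_pos: [0.6133, 0.0511, 0.1208]
force: [0.3, 0.7, -0.8]
opening: 0.0376
```

```bash
python3 -m jog '[[1,0,-5,0,0,0],[1.7,0,-8,0,0,0],[1.7,0,-8,0,0,0]]' | egrep 'tcp|force|open'
python3 -m jog '[[0,0,0,0,0,0],[0,0,0,0,0,0],[0,0,0,0,0,0],[0,0,20,0,0,0],[0,0,60,0,0,0],[0,-40,90,0,0,0],[0,-90,100,0,0,0],[0,-140,100,0.013,-0.26,0],[0,-190,100,0.013,-0.4,0],[0,-190,100,0.02,-0.4,0]]' 0.2 | egrep 'tcp|force|open'
python3 - <<'E'
from post import *
coupons('c3')
f=load('scene'); g=load('top')
for n,F in(('s',f),('t',g)):
    p=proj(F,[[.62,.05,.1]])[0].astype(int); print(p)
    crop(F,n+'_po.png',max(p[0]-65,0),max(p[1]-50,0),p[0]+65,p[1]+50,6)
s=bot.sense(); print(s['joint_pos'].round(2))
fd=340.9
T=frame(.4371,-.3424,fd)+[0,0,.09]; RR=toolrot(fd-90,14)
path([(s['tcp_pos'],s['tool_rot']),(T,RR),(T-[0,0,.09],RR)],s['joint_pos']); rel(T,RR)
E
```

```text
tcp_pos: [0.6151, 0.0511, 0.1136]
force: [0.6, 0.4, -0.1]
opening: 0.0374
tcp_pos: [0.6141, -0.1427, 0.2199]
force: [-0.1, 0.8, -0.6]
opening: 0.0514
scene [ 810.1 -190.3] [42.7 74.6] deg 115.5
scene [ 437.9 -343. ] [44.3 74.5] deg 160.6
top [ 436.8 -342.1] [41.  71.7] deg 161.0
[287 290]
[353 194]
[-0.23  0.77  0.87 -0.22  2.16  1.23]
[-0.48  0.43  1.49 -0.12  1.42  1.27]
[-0.89  0.25  1.98  0.2   0.72  0.88]
[-0.89  0.31  2.04  0.23  0.6   0.84]
[-0.89  0.38  2.09  0.28  0.48  0.78]
shift mm [-194.4 -197.3 -126.9] rotvec [-0.133 -0.936 -0.353] deg 57.8
```

View pics/s_po.png

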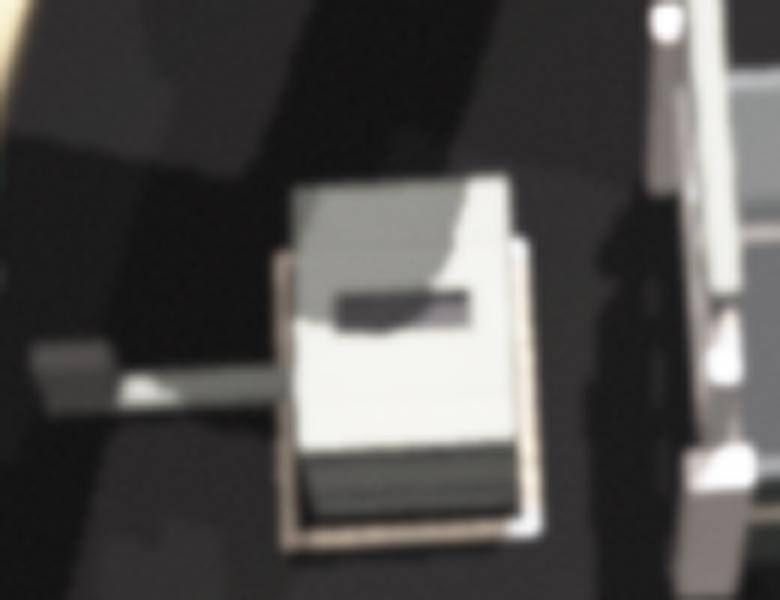

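View pics/c3_top.png

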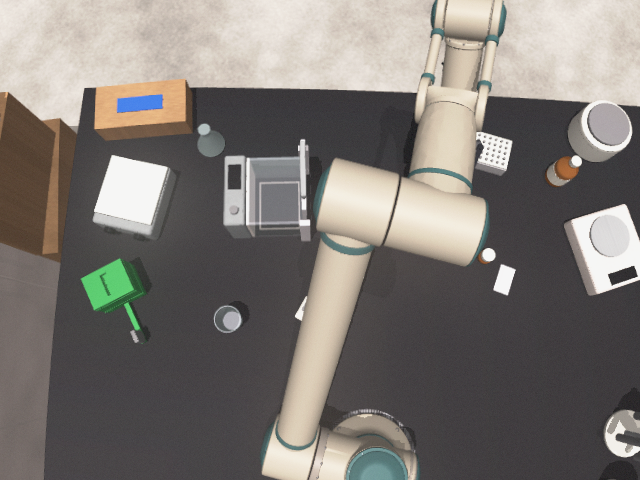

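```bash
python3 -m jog '[[-28,-28,0,-0.019,-0.134,-0.05],[-56,-56,0,-0.038,-0.267,-0.1],[-83,-85,0,-0.057,-0.4,-0.151],[-111,-113,0,-0.076,-0.535,-0.2],[-139,-141,0,-0.095,-0.67,-0.252],[-167,-169,0,-0.114,-0.8,-0.303],[-194,-197,0,-0.133,-0.936,-0.353],[-194,-197,-40,-0.133,-0.936,-0.353],[-194,-197,-85,-0.133,-0.936,-0.353],[-194,-197,-127,-0.133,-0.936,-0.353],[-194,-197,-127,-0.133,-0.936,-0.353],[-194,-197,-127,-0.133,-0.936,-0.353]]'
python3 - <<'E'
from go import *
fd=340.9
T=frame(.4371,-.3424,fd)
rel(T,toolrot(fd-90,14)); s=bot.sense();print(s['joint_pos'].round(2))
f=grab('scene'); g=grab('top')
for n,F in(('s',f),('t',g)):
    p=proj(F,[[.44,-.33,.03]])[0].astype(int); print(p)
    crop(F,n+'_pa.png',max(p[0]-65,0),max(p[1]-50,0),p[0]+65,p[1]+50,6)
E
```

```text
t: 44.82
tcp_pos: [0.4225, -0.3359, 0.0875]
tool_rot: [[0.918, -0.325, 0.226], [-0.315, -0.946, -0.079], [0.24, 0.001, -0.971]]
force: [0.8, -0.1, 0.7]
opening: 0.0508
shift mm [ -2.4  -0.6 -87.5] rotvec [ 0.    -0.003 -0.002] deg 0.2
[-0.89  0.25  1.98  0.19  0.71  0.88]
[143 233]
[502 276]
```

View pics/s_pa.png

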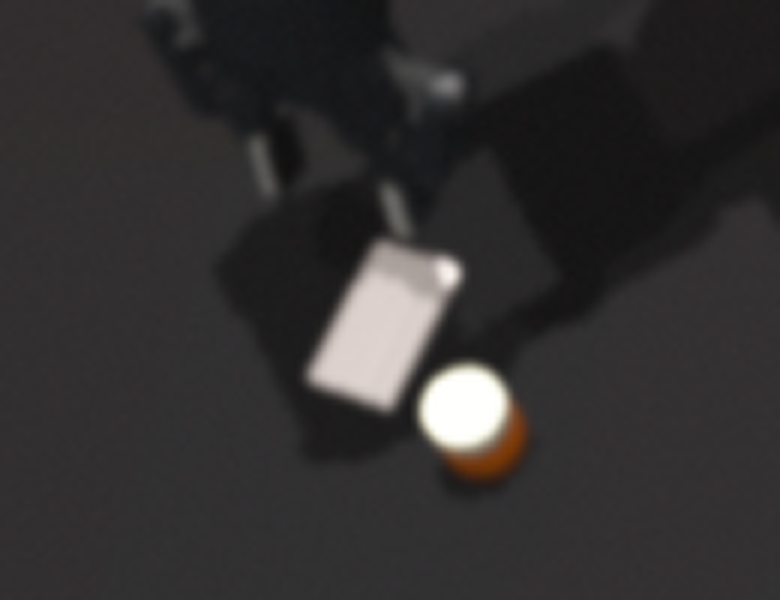

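View pics/t_pa.png

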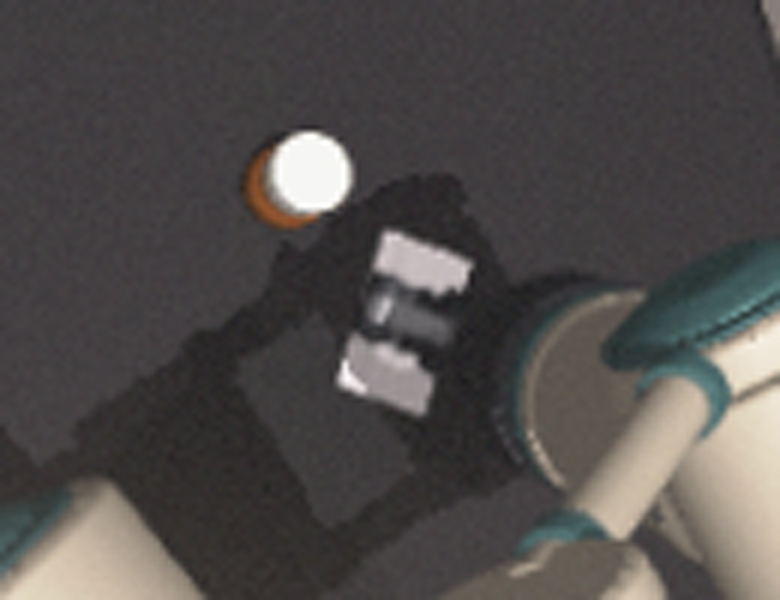

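```bash
python3 -m jog '[[-1,0,-35,0,0,0],[-2,0,-65,0,0,0],[-2,0,-78,0,0,0],[-2,0,-82,0,0,0],[-2,0,-82,0,0,0],[-2,0,-82,0,0,0]]' | egrep 'tcp|force'
```

```text
tcp_pos: [0.4197, -0.3366, 0.0059]
force: [0.2, 0.4, 0.9]
```

```bash
python3 -m jog '[[0,0,-5,0,0,0],[0,0,-5,0,0,0],[0,0,-5,0,0,0]]' | egrep 'tcp|force'
python3 -m jog '[[0,0,0,0,0,0],[0,0,0,0,0,0],[0,0,0,0,0,0],[0,0,0,0,0,0]]' -1 60
python3 -m jog '[[0,0,20,0,0,0],[0,0,50,0,0,0],[0,0,90,0,0,0],[0,0,90,0,0,0]]'
python3 - <<'E'
from post import *
f=grab('scene'); g=grab('top')
for n,F in(('s',f),('t',g)):
    p=proj(F,[[.44,-.33,.1]])[0].astype(int)
    crop(F,n+'_pb.png',max(p[0]-65,0),max(p[1]-50,0),p[0]+65,p[1]+50,6)
s=bot.sense()
Tp=np.array([.4195,-.3363,.0003]); Rp=s['tool_rot']
R2,(Tr,Te),d2=post([.4371,-.3424,.003],340.9,Tp,Rp,[.6227,.0506],tau=63)
Tm=np.array([.52,-.15,.30]); Rm=toolrot(-87.1,0)
Tq=Te+[0,0,.05]
path([(s['tcp_pos'],s['tool_rot']),(Tm,Rm),(Tq,R2),(Tr,R2)],s['joint_pos'])
rel(Tm,Rm,s)
rel(Tq,R2,dict(tcp_pos=Tm,tool_rot=Rm))
E
```

```text
tcp_pos: [0.4191, -0.3358, -0.0002]
force: [0.0, 0.2, 1.0]
t: 46.55
tcp_pos: [0.4193, -0.336, 0.0006]
tool_rot: [[0.918, -0.326, 0.226], [-0.316, -0.945, -0.08], [0.24, 0.002, -0.971]]
force: [-1.6, 1.1, 6.6]
opening: 0.0373
t: 47.05
tcp_pos: [0.4208, -0.3379, 0.0931]
tool_rot: [[0.917, -0.326, 0.23], [-0.315, -0.945, -0.085], [0.245, 0.005, -0.969]]
force: [0.6, -0.1, -1.6]
opening: 0.0374
coupon centre rel TCP mm [  6.9   0.3 -17.5] free dir [ 0.228  0.011 -0.974]
release TCP [0.6168 0.0503 0.1118] coupon low end z 0.0602
entry TCP [0.6079 0.0499 0.1616] coupon low end z 0.11
[-0.64  0.17  1.75  0.05  1.11  1.05]
[-0.41  0.19  1.45 -0.    1.5   1.11]
[-0.15  0.56  1.1  -0.11  2.01  1.35]
[-0.    0.97  0.73 -0.09  2.54  1.48]
[-0.    1.01  0.76 -0.08  2.47  1.49]
[-0.    1.05  0.78 -0.07  2.41  1.49]
shift mm [101.2 185.6 210.3] rotvec [0.035 0.24  0.381] deg 25.9
shift mm [ 87.9 199.9 -88.4] rotvec [-0.056  1.098  0.   ] deg 63.0
```

View pics/s_pb.png

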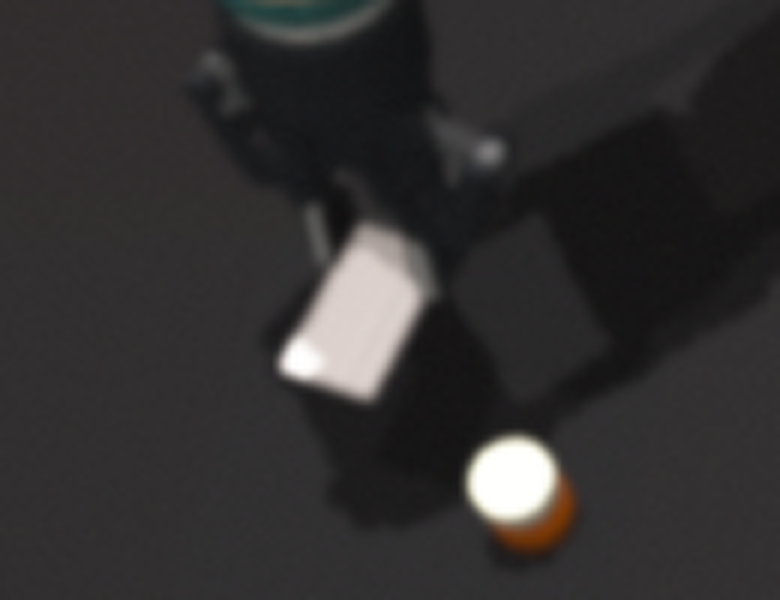

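```bash
python3 -m jog '[[0,0,50,0,0,0],[12,25,100,0.004,0.03,0.05],[30,60,150,0.01,0.07,0.12],[50,95,190,0.017,0.115,0.19],[72,135,210,0.024,0.165,0.26],[90,165,210,0.03,0.205,0.33],[101,186,210,0.035,0.24,0.381],[101,186,210,0.035,0.24,0.381]]' | egrep 'tcp|open'
python3 -m jog '[[8,25,0,-0.007,0.14,0],[20,60,0,-0.014,0.28,0],[32,100,0,-0.021,0.42,0],[45,140,0,-0.028,0.56,0],[57,170,-20,-0.035,0.7,0],[72,190,-40,-0.043,0.84,0],[88,200,-60,-0.05,0.98,0],[88,200,-88,-0.056,1.098,0],[88,200,-88,-0.056,1.098,0],[88,200,-88,-0.056,1.098,0]]' | egrep 'tcp|open|force'
python3 - <<'E'
from post import *
rel([.6079,.0499,.1616],toolrot(-87.1,-63))
E
```

```text
tcp_pos: [0.5207, -0.1483, 0.2973]
opening: 0.0376
tcp_pos: [0.608, 0.0493, 0.2131]
force: [0.3, -0.0, 1.2]
opening: 0.0375
shift mm [ -0.1   0.6 -51.5] rotvec [0.001 0.002 0.001] deg 0.1
```

```bash
python3 -m jog '[[0,0.5,-20,0,0,0],[0,0.5,-40,0,0,0],[0,0.5,-51,0,0,0],[0,0.5,-51,0,0,0]]' | egrep 'tcp|force'
python3 -m jog '[[1.4,0,-8,0,0,0],[2.6,0,-15,0,0,0],[2.6,0,-15,0,0,0]]' | egrep 'tcp|force'
python3 -m jog '[[1.3,0,-7,0,0,0],[1.3,0,-7,0,0,0]]' | egrep 'tcp|force|open'
```

```text
tcp_pos: [0.6077, 0.0506, 0.16]
force: [-0.3, 0.7, -0.4]
tcp_pos: [0.6107, 0.0506, 0.145]
force: [-0.2, -0.6, -0.3]
tcp_pos: [0.612, 0.0506, 0.1381]
force: [0.4, 0.8, -1.1]
opening: 0.0372
```

```bash
python3 -m jog '[[1.9,0,-10,0,0,0],[3.1,0,-17,0,0,0],[3.1,0,-17,0,0,0]]' | egrep 'tcp|force|open'
```

```text
tcp_pos: [0.6149, 0.0506, 0.1208]
force: [-0.4, -0.1, -0.7]
opening: 0.0376
```

```bash
python3 -m jog '[[1,0,-5,0,0,0],[1.6,0,-8,0,0,0],[1.6,0,-8,0,0,0]]' | egrep 'tcp|force|open'
python3 -m jog '[[0,0,0,0,0,0],[0,0,0,0,0,0],[0,0,0,0,0,0],[0,0,20,0,0,0],[0,0,60,0,0,0],[0,-40,90,0,0,0],[0,-90,100,0,0,0],[0,-140,100,0.013,-0.26,0],[0,-190,100,0.013,-0.4,0],[0,-190,100,0.02,-0.4,0]]' 0.2 | egrep 'tcp|force|open'
python3 - <<'E'
from post import *
coupons('c4')
f=load('scene'); g=load('top')
for n,F in(('s',f),('t',g)):
    p=proj(F,[[.62,.05,.1]])[0].astype(int); print(p)
    crop(F,n+'_po.png',max(p[0]-65,0),max(p[1]-50,0),p[0]+65,p[1]+50,6)
s=bot.sense(); print(s['joint_pos'].round(2))
E
```

```text
tcp_pos: [0.6167, 0.0506, 0.1136]
force: [-0.3, 0.3, -0.2]
opening: 0.0372
tcp_pos: [0.6156, -0.1433, 0.2199]
force: [0.1, -0.1, -0.5]
opening: 0.0513
scene [ 810.4 -189.4] [40.7 74.6] deg 118.1
[287 290]
[353 194]
[-0.23  0.77  0.87 -0.22  2.16  1.23]
```

View pics/s_po.png

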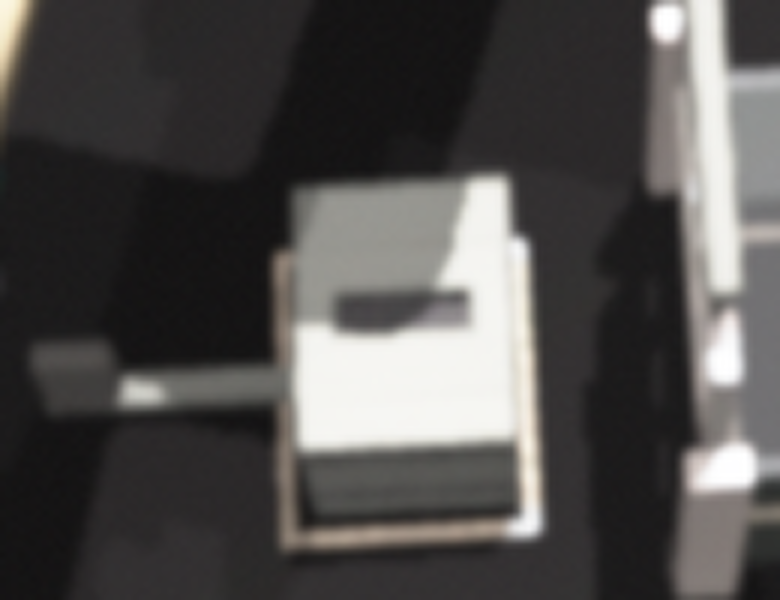

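View pics/c4_scene.png

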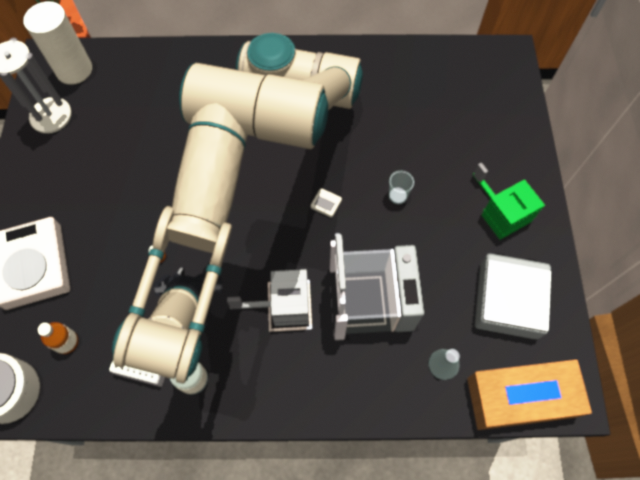

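Run:
```python
from post import *
s=bot.sense()
T=np.array([.632,-.105,.16]); RR=toolrot(2.9,8.6)
path([(s['tcp_pos'],s['tool_rot']),(T,RR),([.632,-.0895,.036],RR)],s['joint_pos']); rel(T,RR)
```

```text
[-0.22  0.56  1.2  -0.15  1.67  0.5 ]
[-0.35  0.44  1.44  0.14  1.32 -0.44]
[-0.34  0.49  1.53  0.15  1.19 -0.45]
[-0.33  0.54  1.6   0.16  1.06 -0.46]
shift mm [ 15.9  34.6 -56.9] rotvec [ 0.693 -0.626  1.47 ] deg 99.8
```

```bash
python3 -m jog '[[0,0,0,0.063,-0.057,0.134],[0,0,0,0.126,-0.114,0.267],[0,0,0,0.19,-0.17,0.4],[0,0,0,0.252,-0.228,0.535],[0,5,0,0.315,-0.285,0.668],[3,10,0,0.378,-0.341,0.8],[6,15,-10,0.441,-0.398,0.935],[9,20,-20,0.504,-0.455,1.07],[12,25,-30,0.567,-0.512,1.2],[16,30,-40,0.63,-0.57,1.336],[16,35,-57,0.693,-0.626,1.47],[16,35,-57,0.693,-0.626,1.47],[16,35,-57,0.693,-0.626,1.47]]' 0.2
python3 - <<'E'
from post import *
coupons('c5')
rel([.632,-.0895,.036],toolrot(2.9,8.6))
f=load('scene'); g=load('top')
for n,F in(('s',f),('t',g)):
    p=proj(F,[[.632,-.08,.07]])[0].astype(int); print(p)
    crop(F,n+'_gr.png',max(p[0]-65,0),max(p[1]-50,0),p[0]+65,p[1]+50,6)
E
```

```text
t: 54.25
tcp_pos: [0.6332, -0.1033, 0.1566]
tool_rot: [[-0.051, 0.999, -0.008], [0.988, 0.052, 0.146], [0.146, -0.0, -0.989]]
force: [-0.2, 0.2, -0.2]
opening: 0.0514
shift mm [  -1.6   14.2 -121.2] rotvec [ 0.004  0.002 -0.002] deg 0.3
[234 299]
[405 194]
```

View pics/s_gr.png

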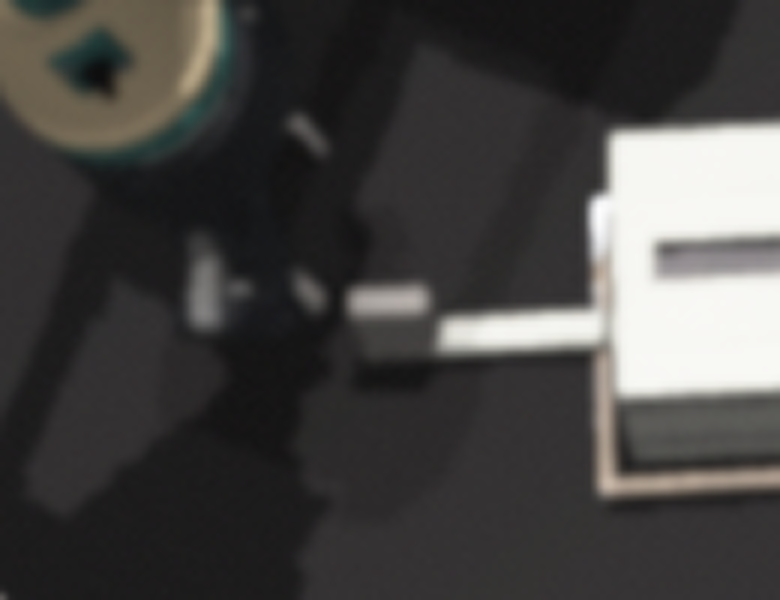

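View pics/c5_scene.png

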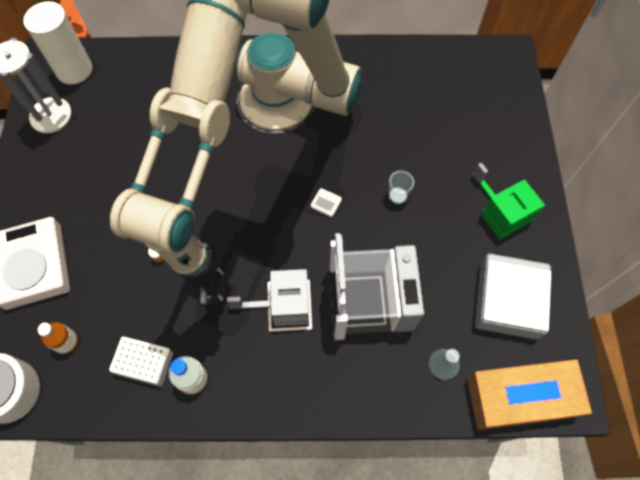

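Bench is clear of coupons, canister still on the mark. Grip the plate.

```bash
python3 -m jog '[[-1,5,-40,0,0,0],[-1,10,-80,0,0,0],[-1,14,-110,0,0,0],[-1,14,-119,0,0,0],[-1,14,-119,0,0,0],[-1,14,-119,0,0,0]]' | egrep 'tcp|force'
python3 -m jog '[[0,0,0,0,0,0],[0,0,0,0,0,0],[0,0,0,0,0,0],[0,0,0,0,0,0],[0,0,0,0,0,0]]' -1 50
python3 - <<'E'
from h import *
f=grab('scene'); g=grab('top')
for n,F in(('s',f),('t',g)):
    p=proj(F,[[.62,.05,.1]])[0].astype(int); print(p)
    crop(F,n+'_ld2.png',max(p[0]-65,0),max(p[1]-50,0),p[0]+65,p[1]+50,6)
E
```

```text
tcp_pos: [0.6331, -0.0908, 0.0394]
force: [-0.6, 1.2, 0.2]
t: 55.72
tcp_pos: [0.6321, -0.0908, 0.0384]
tool_rot: [[-0.051, 0.999, -0.005], [0.988, 0.052, 0.145], [0.146, 0.002, -0.989]]
force: [-0.0, -2.1, 4.1]
opening: 0.011
[287 290]
[353 194]
```

View pics/s_ld2.png

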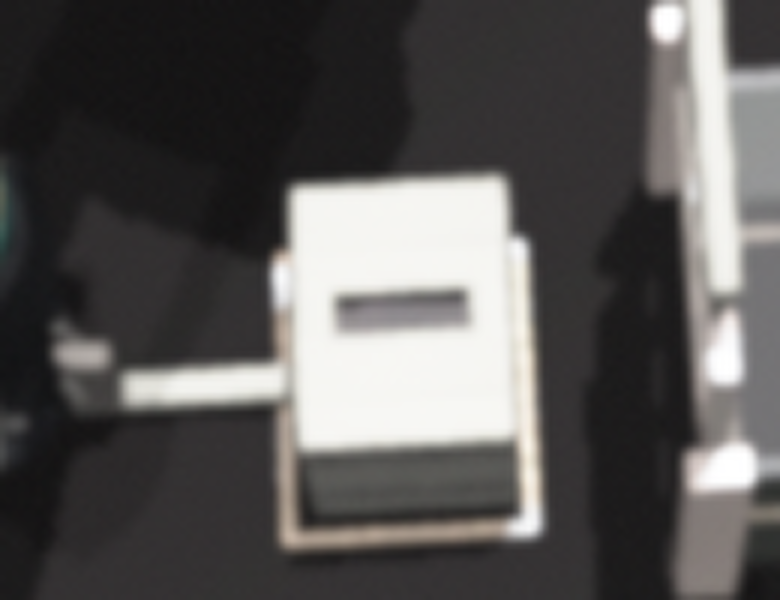

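View pics/t_ld2.png

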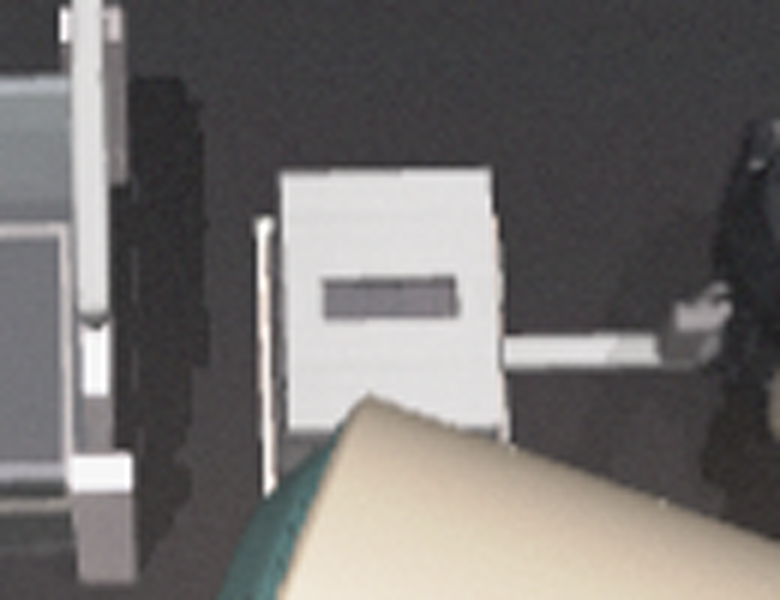

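```bash
python3 -m jog '[[0,5,0,0,0,0],[-1,15,0,0,0,0],[-1,30,0,0,0,0],[-2,45,0,0,0,0],[-2,60,0,0,0,0],[-3,75,0,0,0,0],[-3,90,0,0,0,0],[-4,105,0,0,0,0],[-5,120,0,0,0,0],[-5,135,0,0,0,0],[-6,150,0,0,0,0],[-6,163,0,0,0,0],[-7,174,0,0,0,0],[-7,180,0,0,0,0],[-7,182,0,0,0,0],[-7,182,0,0,0,0],[-7,182,0,0,0,0],[-7,182,0,0,0,0]]'
python3 - <<'E'
from h import *
f=grab('scene'); g=grab('top')
for n,F in(('s',f),('t',g)):
    p=proj(F,[[.62,.23,.1]])[0].astype(int); print(p)
    crop(F,n+'_in.png',max(p[0]-65,0),max(p[1]-50,0),p[0]+65,p[1]+50,6)
E
```

```text
t: 58.08
tcp_pos: [0.6261, 0.0889, 0.0387]
tool_rot: [[-0.053, 0.999, -0.003], [0.988, 0.053, 0.142], [0.142, 0.004, -0.99]]
force: [0.0, -8.5, 8.0]
opening: 0.0112
[364 289]
[277 192]
```

View pics/s_in.png

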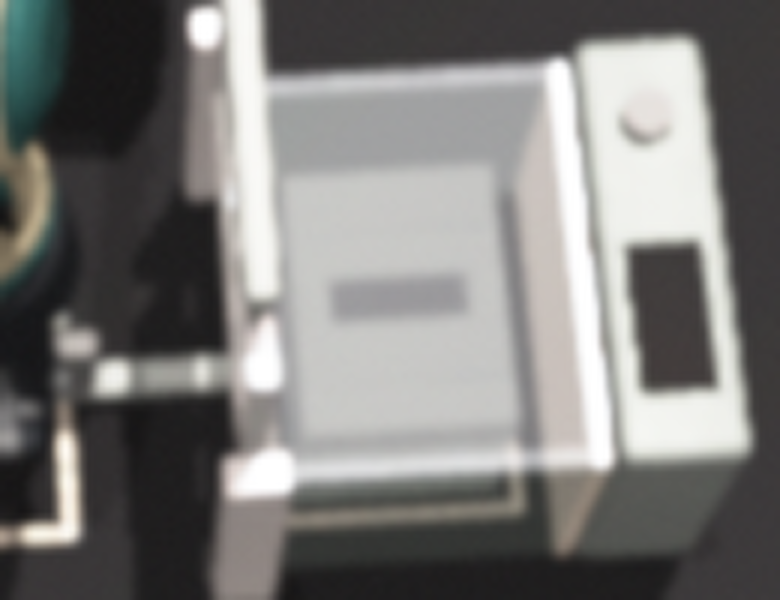

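View pics/t_in.png

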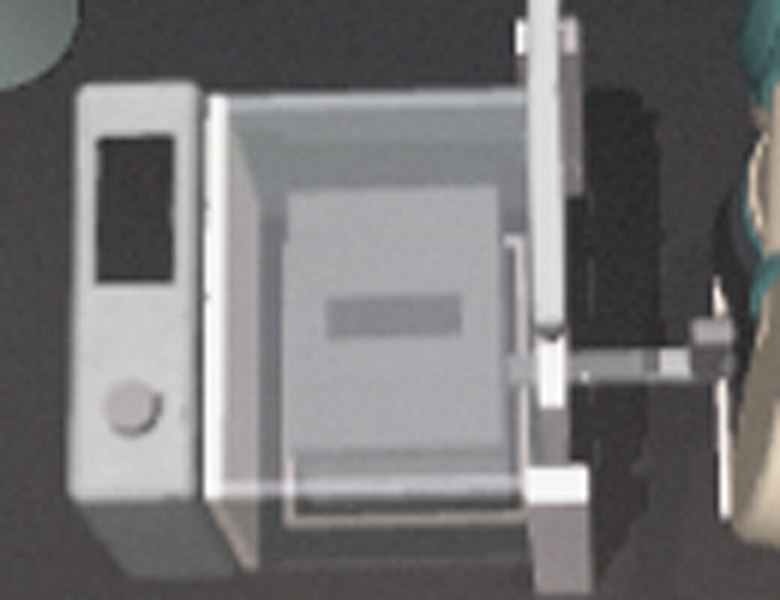

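Run:
```python
from h import *
f=load('scene'); g=load('top')
for F,pts,o in((f,[(332,283),(466,275),(467,311),(334,320)],(299,239)),(g,[(328,297),(461,294),(461,335),(328,338)],(212,142))):
    P=fit(F,pts,6,o,.1); a=(P[1]+P[2]-P[0]-P[3])/2
    print('slot',P.mean(0).round(4),np.degrees(np.arctan2(a[1],a[0])))
P=fit(g,[(285,525),(523,518),(517,236)],6,(212,142),0); print('mark top',P.round(4),((P[0]+P[2])/2).round(4))
P=fit(f,[(523,512)],6,(299,239),0); print(P)
```

```text
slot [0.6157 0.232  0.1   ] 93.39861501817703
slot [0.6153 0.2313 0.1   ] -87.1878207682101
mark top [[ 0.551   0.282   0.    ]
 [ 0.5567  0.1812  0.    ]
 [ 0.6815  0.188  -0.    ]] [ 0.6162  0.235  -0.    ]
[[0.67582667 0.28802512 0.        ]]
```

```bash
python3 -m jog '[[0,0,0,0,0,0],[0,0,0,0,0,0],[0,0,0,0,0,0],[0,0,0,0,0,0]]' 0.2 | egrep 'tcp|force|open'
python3 -m jog '[[0,-4,25,0,0,0],[0,-10,55,0,0,0],[0,-30,100,0,0,0],[0,-60,150,0,0,0],[0,-80,200,-0.07,0,0],[0,-80,250,-0.15,0,0],[0,-80,300,-0.15,0,0],[0,-80,300,-0.15,0,0]]' | egrep 'tcp|force|open'
python3 - <<'E'
from post import *
s=bot.sense(); print(s['joint_pos'].round(2))
f=grab('scene','s6.png'); g=grab('top','t6.png')
RR=toolrot(92.8,0); T=np.array([.619,.1672,.335])
rel(T,RR); path([(s['tcp_pos'],s['tool_rot']),([.619,.03,.335],RR),(T,RR)],s['joint_pos'])
E
```

```text
tcp_pos: [0.6245, 0.0919, 0.0375]
force: [0.5, -0.4, 0.5]
opening: 0.0512
tcp_pos: [0.6265, 0.012, 0.343]
force: [0.5, 0.4, 0.4]
opening: 0.0509
[-0.09  0.32  1.17 -0.    1.64 -0.14]
shift mm [ -5.6 155.4  -2.9] rotvec [ 0.007 -0.002  1.568] deg 89.8
[-0.08  0.31  1.19 -0.    1.63 -0.91]
[-0.06  0.31  1.21 -0.    1.63 -1.68]
[ 0.05  0.32  1.19  0.    1.63 -1.57]
[ 0.16  0.35  1.15  0.    1.64 -1.46]
```

View pics/t6.png

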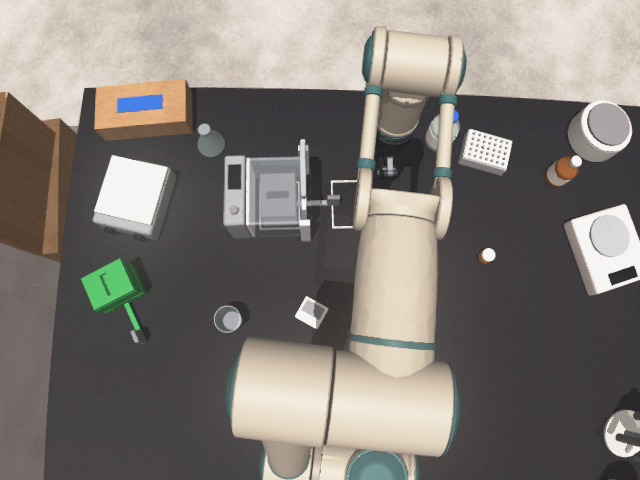

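```bash
python3 -m jog '[[0,0,0,0,0,0.18],[0,0,0,0,0,0.36],[0,0,0,0,0,0.54],[0,0,0,0,0,0.72],[0,0,0,0,0,0.9],[-2,10,0,0,0,1.08],[-3,30,0,0,0,1.26],[-4,60,0,0,0,1.44],[-6,100,0,0,0,1.568],[-6,140,0,0,0,1.568],[-6,156,0,0,0,1.568],[-6,156,0,0,0,1.568],[-6,156,0,0,0,1.568]]' 0.4 | egrep 'tcp|force|open'
python3 -c "
from post import *
rel([.619,.1670,.2660],toolrot(92.8,0))"
```

```text
tcp_pos: [0.6187, 0.1662, 0.3372]
force: [1.4, -1.1, -0.6]
opening: 0.0597
shift mm [  0.3   0.8 -71.2] rotvec [0.007 0.002 0.001] deg 0.4
```

```bash
python3 -m jog '[[0,1,-25,0,0,0],[0,1,-50,0,0,0],[0,1,-66,0,0,0],[0,1,-71,0,0,0],[0,1,-71,0,0,0]]' | egrep 'tcp|force|open'
python3 -m jog '[[0,0,0,0,0,0],[0,0,0,0,0,0],[0,0,0,0,0,0],[0,0,0,0,0,0],[0,0,0,0,0,0]]' -1 60 | egrep 'tcp|force|open'
```

```text
tcp_pos: [0.619, 0.1682, 0.2671]
force: [-1.0, -0.2, 0.2]
opening: 0.0596
tcp_pos: [0.6191, 0.1662, 0.2675]
force: [0.0, -4.9, 1.4]
opening: 0.0103
```

```bash
python3 -m jog '[[0,0,-8,0,0,0],[0,0,-22,0,0,0],[0,0,-40,0,0,0],[0,0,-58,0,0,0],[0,0,-76,0,0,0],[0,0,-92,0,0,0],[0,0,-102,0,0,0],[0,0,-106,0,0,0],[0,0,-106,0,0,0]]'
for i in 1 2 3; do python3 -m jog '[[0,0,-3,0,0,0],[0,0,-3,0,0,0]]' | egrep 'tcp|force|open'; done
```

```text
t: 63.78
tcp_pos: [0.6191, 0.1662, 0.1608]
tool_rot: [[-0.999, -0.049, 0.004], [-0.049, 0.999, -0.01], [-0.003, -0.011, -1.0]]
force: [1.5, -6.2, -1.6]
opening: 0.0109
tcp_pos: [0.6191, 0.1662, 0.1583]
force: [1.2, -5.7, 0.3]
opening: 0.0107
tcp_pos: [0.6192, 0.1662, 0.1578]
force: [-3.5, -7.1, 11.8]
opening: 0.0105
tcp_pos: [0.6193, 0.1663, 0.1578]
force: [-7.2, -6.9, 22.0]
opening: 0.0107
```

```bash
python3 -m jog '[[0,0,5,0,0,0],[0,0,5,0,0,0]]' | egrep 'tcp|force|open'
python3 -m jog '[[0,0,0,0,0,0],[0,0,0,0,0,0],[0,0,0,0,0,0],[0,0,0,0,0,0],[0,0,0,0,0,0]]' 0.4 | egrep 'tcp|force|open'
python3 -m jog '[[0,0,20,0,0,0],[0,0,50,0,0,0],[0,0,90,0,0,0],[0,0,140,0,0,0],[-40,-40,150,0,0,0],[-80,-90,150,0,0,0],[-120,-140,150,0,0,0],[-160,-190,150,0,0,0],[-160,-190,150,0,0,0],[-160,-190,150,0,0,0]]' | egrep 'tcp|force|open'
python3 - <<'E'
from post import *
f=grab('scene','s7.png'); g=grab('top','t7.png')
for n,F in(('s',f),('t',g)):
    p=proj(F,[[.62,.2,.1]])[0].astype(int); print(p)
    crop(F,n+'_fin.png',max(p[0]-65,0),max(p[1]-50,0),p[0]+65,p[1]+50,6)
E
```

```text
tcp_pos: [0.6192, 0.1662, 0.1579]
force: [-1.9, -6.2, 3.2]
opening: 0.0108
tcp_pos: [0.6187, 0.1688, 0.1568]
force: [0.4, -0.6, -0.0]
opening: 0.0596
tcp_pos: [0.459, -0.0214, 0.3072]
force: [0.8, 0.8, 0.0]
opening: 0.0596
[351 289]
[290 192]
```

View pics/s_fin.png

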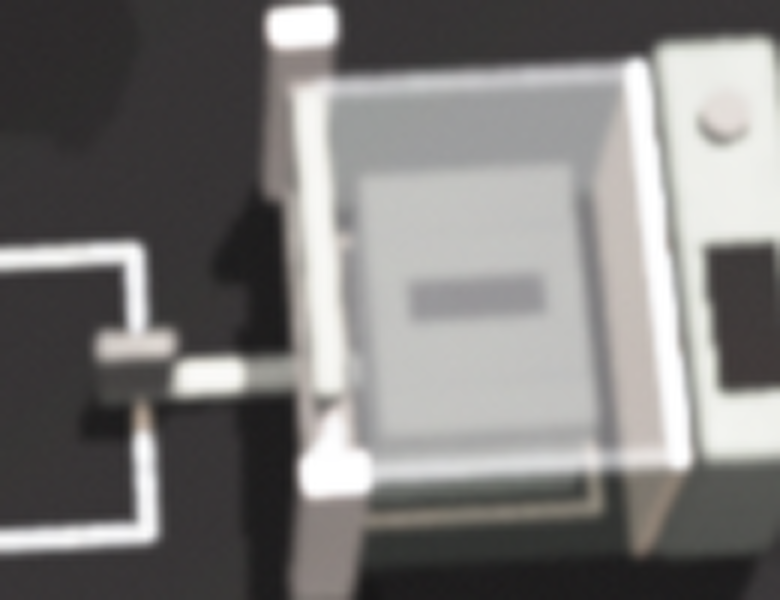

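View pics/s7.png

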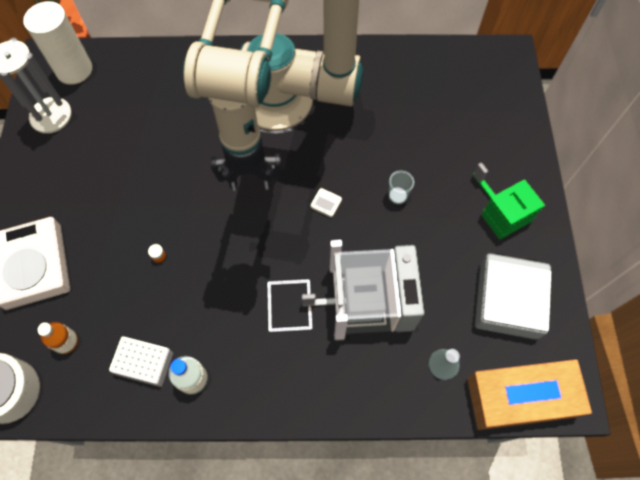

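```bash
python3 -c "
from h import *
print(bot.sense()['t']); print(bot.close_job())"
```

```text
66.75
the job is handed in; nothing more can be done
None
```

The job is done and handed in at t ≈ 67 s, but no verdict came back.

- **Raising and loading:** I raised the sash to its upper stop and slid the canister onto the loading mark, about 3 mm off centre.
- **Posting:** I posted all four coupons through the slot, with no contact force to speak of while going in.
- **Returning:** I slid the canister back onto the inner mark and lowered the sash to its lower stop. The sash travelled about 110 mm between raised and lowered.

**Last checks:**
- The canister is about 2.5 mm from the centre of the inner mark and within about 1° of square. It had not moved after the sash came down.
- No coupons are left on the bench, and in the pictures the jar and the other things look to be where they were.
- The gripper is open and clear, with near-zero force.

**Not confirmed:** the coupons cannot be seen through the slot, so that they lie inside rests on the smooth insertions and the empty bench. The arm hid the slot from the cameras during each posting, so I placed those by calculation. No check failed or disagreed.

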